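# Mark a wooden block in the sloping stamp jig with a mallet blow

## Task

On the sloping jig, slide the jaw along by its yellow lug until it holds the wooden block snugly against the blue fixed jaw, without crushing the block, and leave it so. Then take the mallet by its handle and, with the mallet head square on the red cap, knock the sprung stamp all the way down with a brisk blow (never with the fingers), and let it spring back up. Finally set the mallet down, not dropped, standing on the same end of its head as at the start with the whole head on the round cork mat; leave the other things on the table where they are.

Things in the scene. Friction and masses are not known exactly. Their poses are not given: they have to be found in the camera images.
- jig: Fixed plywood jig, bed about 180 x 250 mm (y -170 to +80). Origin on the table, 62 mm straight below the bed's surface under the stamp; z up. The bed slopes 30 degrees: low edge at -x (by the robot), 17 mm high, high edge at +x, 107 mm. Bed axes, used below: x up the slope (in jig axes 0.866, 0, 0.5), y = jig y, z square off the bed (-0.5, 0, 0.866).
- arm (a point): Top of the blue arm that carries the stamp: 40 mm wide, 24 mm thick, its top 90 mm off the bed, on a blue column at the bed's high edge. This point is in the middle of its top, 37 mm up-slope of the stamp; arm and column reach from 53 mm down-slope of it to 53 mm up-slope.
- stop: Blue fixed jaw on the bed, 80 x 18 x 30 mm. Origin at the foot of its gripping face, at bed x = 0; axes are the bed axes, the face looks to -y.
- jaw (a joint): Travel (m) of the sliding aluminium jaw along jig +y, towards the fixed jaw: 0 is fully open, at most 0.095; starts open at 0 to 0.035. With the block held it reads about 0.080. It slides with about 3 N of friction and stays where it is left; pushing the block along adds about 2 N.
- jaw_face (a point): Point in the middle of the sliding jaw's gripping face (face 80 x 25 mm, looking to +y), 15.5 mm off the bed; bed axes.
- lug_top (a point): Yellow upright lug of the sliding jaw by which it is pushed or pinched: 36 (bed x) x 16 (y) x 52 mm (off the bed). This point is the centre of its top face; bed axes, so the lug runs 52 mm down along its -z. It stands 45 mm behind (-y) the jaw's face, 55 mm down-slope of the stamp, clear on all sides.
- blank: Loose light wooden block to be marked, 90 (its x) x 70 (y) x 20 mm (z), 150 g, lying on the sloping bed against the low aluminium ledge, between the jaws. Origin at the centre of its underside; its axes are the bed axes. It starts 5 to 30 mm short of the fixed jaw. Held, it lies flat on the bed with one side on each jaw.
- plunger (a joint): Travel (m) of the sprung stamp down towards the bed, square to the bed (30 degrees from vertical): 0 is up, 0.030 fully down at a hard stop. Its spring needs about 3 N to start and 11 N fully down; it springs back by itself when released.
- cap_top (a point): Centre of the top of the stamp's red cap; bed axes, z points out of the cap along the stamp's axis (leaning 30 degrees from vertical towards the jig's -x side). With the stamp up it is 140 mm off the bed, with nothing above it.
- cap: The red striking cap, 34 mm across and 12 mm thick, moving with the stamp. Same origin and axes as cap_top.
- mallet: Wooden mallet, 400 g. Dark head: cylinder 60 mm across, 90 mm high. Origin at the centre of its lower flat face (to strike with and to stand on), z up along the head. Pale level handle along +x, from x = 30 to 160 mm, 26 mm wide (y), 24 mm deep (z), its middle 45 mm above the origin; good grip at x = 65 mm, balance at x = 17 mm.
- mat: Round cork mat, 150 mm across, 4 mm thick, fixed. Origin at the centre of its underside.
- brushes: Bystander: white cup 80 mm across, 90 mm high, with brushes standing to 180 mm. Origin under its centre.
- flask_pink: Bystander: pink flask, 68 mm across, 170 mm high. Origin under its centre.
- flask_mauve: Bystander: mauve flask, 68 mm across, 210 mm high. Origin under its centre.
- tape: Bystander: roll of clear tape lying flat, 90 mm across, 24 mm high.
- glue_jar: Bystander: yellow jar, 60 mm across, 60 mm high.
- paintbrush: Bystander: paintbrush lying on the table.
Not all that is in view belongs to the job. What is shaped like the blank but black is not meant. Leave any orange look-alike of the mallet alone.

How it is judged:
By the outcome, as a careful person would: the job done as asked, in the order asked, and still so for the second after the job is handed in, with the robot touching nothing.
It also fails if it takes over 70 s, if anything falls off the work surface, if the arm or the gripper's body presses on something with over 40 N, if the wrist force passes 120 N, or if a joint passes its speed limit or range.

## Robot

A 7-joint arm with a two-finger parallel gripper is mounted at the origin on the work surface. World frame = base frame: x ahead of the robot, y to its left, z up, the work surface at z = 0. Lengths are in m, angles in rad, forces in N, time in s.
With the tool pointing down it reaches from about 0.4 to 0.85 m from the base axis. Payload 4.4 kg.
Tool frame: the origin (TCP) lies at the centre of the arm's flange, where the gripper is bolted on; the fingertips stand 199 mm ahead of it and the grasp point (between the pads) lies 180 mm ahead of it; z points along the fingers, y is the line along which they close (so a half turn about z gives the same grasp; the last joint's range is limited). The gripper opens to 94 mm and grips with 3 to 60 N. Pads are 16 mm wide; open, the fingers measure 119 mm over their backs; the gripper's body (75 mm by 177 mm) begins 78 mm behind the grasp point.
Start: joints at [-1.326, 0.628, 0.038, 1.517, -0.027, 0.996, -0.02], TCP at [0.199, 0.619, 0.405] pointing down, gripper open.
Joint ranges: [-3.06, 3.06], [-0.37, 2.12], [-1.25, 1.32], [0.18, 2.47], [-1.1, 4.24], [0.23, 1.98], [-2.94, 2.94]. Speed limits (rad/s): [2.57, 2.57, 3.14, 3.14, 3.14, 3.14, 3.14].

## Interface

Orientations are given as a unit quaternion [w, x, y, z].
In Python, from cell import sensors, eyes, order, search_frame, masks_of, spot_point gives the robot as it stands.
- The arm moves only by the tool play_rows, never from a script. Its argument "moves" is a list of rows, each an object with "delta_pos": the shift along the tool's x, y, z in units of 10 cm (1.0 is 10 cm), a list of three; "rotation": the turn, a rotation vector about the tool's x, y, z in units of pi rad (1.0 is pi rad), a list of three; "hand": the closure, from 0 (fully open) to 1 (shut). A call has 1 to 8 rows; each row is the pose to reach, as a shift and turn from the pose commanded when the call began, along the tool's axes at that moment, turning the shorter way round; what a row does not reach only later rows make up. A row lasts 1/10 s, in which the tool goes at most 50 mm and 8.59 degrees, less where a joint would pass 70% of its speed; a pose out of reach is approached as far as the arm can. A call with a number of a shift or a turn outside -1 to 1 is refused whole. A call with a gripper value outside its range is refused whole. The fingers move at their own pace and stop on an object; "force" is the grip in N (left out, the last holds). Time passes only in rows, so rows that repeat a pose let the fingers close. It gives the time, the measured TCP pose, the force, the opening and the grip force at its end, in the units of the state.
- sensors.get_obs(): the state, without advancing time (a new reading comes with each control period).
- eyes.grab_frame(name): name is "scene" or "side" or "wrist"; returns a dict with "img" (400x640x3 uint8, red, green, blue), "K" (3x3 intrinsics, pixels), "view" (4x4, takes a point from world to camera coordinates). Camera axes: x right, y down, z forward; pixel columns grow to the right and rows downward; lengths in m; the calibration is good to about 2 mm. The wrist camera is an equidistant fisheye: a pixel r from the principal point sees the ray r / f radians off the axis. A picture is of the moment at which its call begins. There is no depth.
- order.job_done(): hands the job in; it is judged then, once.
Trained networks look in the newest picture that a camera, given by its name, has taken for a name from the list of things; names that differ only in an ending like _2 or _b are one class to them, and where a whole thing is asked for, a point or a joint stands for the part that bears it (a point fixed in the world has none). Each returns a list of dicts, best first, with "score" (0 to 1); they miss things now and then, are a little off and sometimes report something else, mostly with a low value. They report only what shows in the picture. A call takes as long as a camera call. They do not tell look-alikes from the thing itself.
- search_frame(camera, target): "bbox" ([centre column, centre row, width, height] in pixels, round what is visible of it).
- masks_of(camera, target): "mask" (400x640 bool, what is visible of it) and "bbox" ([centre column, centre row, width, height] in pixels, round what is visible of it).
- spot_point(camera, target): "location" ([row, column] in pixels: a listed point, or the origin of a listed thing).
The state is a dict: "t": time; "joint_positions": joint angles; "qd": joint speeds; "joint_torque": joint torques, N m; "tool_pos": TCP position; "orientation": TCP orientation; "wrist_force": force on the tool from outside, world axes, zero at the start; "ft_torque": the same for the moment, N m; "width": finger opening in m; "gripper_force": force on a finger pad.
Only numpy, scipy, OpenCV 4.12 (cv2) and the standard library are available. Lean on these libraries where they do the work, as an engineer would, in place of code of your own. Each camera call takes 0.05 s, during which the arm holds its last target. There are 200 camera calls.

## Working session

There is one attempt and no reset: what is moved stays moved. The work goes in short steps, Python scripts to look and compute and a tool call to move; the robot and the scene stay as the last step left them, time stands still between calls to the robot, and variables do not carry over. Pictures are saved under pics/ and viewed, at most 10 in all, crops included, and the job is handed in when it is done.

Besides the shell and the picture viewer there is one more tool, called after "Call:" as name([rows], argument=value, ...), one row to a line, values as JSON. play_rows: Moves the arm, as the interface text tells. Its arguments: {"type":"object","properties":{"moves":{"type":"array","items":{"type":"object","properties":{"delta_pos":{"type":"array","items":{"type":"number"}},"rotation":{"type":"array","items":{"type":"number"}},"hand":{"type":"number"}}}},"force":{"type":"number"}},"required":["moves"]}

```bash
ls; mkdir -p pics; cat > h.py <<'E'
import numpy as np, cv2
from scipy.spatial.transform import Rotation as R
from cell import sensors, eyes, order, search_frame, masks_of, spot_point
def save(n,img): cv2.imwrite('pics/'+n+'.png',img[:,:,::-1])
def ray(f,row,col):
    K=np.array(f['K']);V=np.array(f['view'])
    d=np.array([(col-K[0,2])/K[0,0],(row-K[1,2])/K[1,1],1.]);
    Rm=V[:3,:3].T; return -Rm@V[:3,3], Rm@(d/np.linalg.norm(d))
def proj(f,p):
    K=np.array(f['K']);V=np.array(f['view']);c=V[:3,:3]@np.array(p)+V[:3,3];u=K@c;return u[:2]/u[2]
def tri(rs):
    A=np.zeros((3,3));b=np.zeros(3)
    for o,d in rs: P=np.eye(3)-np.outer(d,d);A+=P;b+=P@o
    x=np.linalg.solve(A,b);return x,[np.linalg.norm((np.eye(3)-np.outer(d,d))@(x-o)) for o,d in rs]
E
python3 - <<'E'
from h import *
F={c:eyes.grab_frame(c) for c in ('scene','side')}
for c in F: save(c+'0',F[c]['img'])
print({c:np.array(F[c]['view']).round(3).tolist() for c in F})
for n in ['jig','arm','stop','jaw_face','lug_top','blank','cap_top','mallet','mat','brushes','flask_pink','flask_mauve','tape','glue_jar']:
    r={}
    for c in F:
        r[c]=spot_point(c,n); print(n,c,[(np.round(x['location']).tolist(),round(x['score'],2)) for x in r[c][:4]])
    if r['scene'] and r['side']:
        x,e=tri([ray(F[c],*r[c][0]['location']) for c in F]); print('   ',x.round(4),np.round(e,4))
E
```

```text
pics
{'scene': [[-0.009, 1.0, 0.002, 0.031], [0.852, 0.009, -0.523, -0.424], [-0.523, -0.003, -0.852, 1.843], [0.0, 0.0, 0.0, 1.0]], 'side': [[-0.981, -0.194, 0.004, 0.533], [-0.144, 0.713, -0.687, 0.214], [0.131, -0.674, -0.727, 1.515], [0.0, 0.0, 0.0, 1.0]]}
jig scene [([213.0, 271.0], 0.64), ([231.0, 204.0], 0.28)]
jig side [([198.0, 313.0], 0.71), ([202.0, 314.0], 0.65)]
    [ 0.5692 -0.1936  0.0136] [0.0072 0.0072]
arm scene [([182.0, 232.0], 0.68), ([187.0, 266.0], 0.57)]
arm side [([169.0, 316.0], 0.79)]
    [ 0.5395 -0.2999  0.1053] [0.0477 0.0477]
stop scene [([204.0, 280.0], 0.56)]
stop side [([197.0, 312.0], 0.69)]
    [ 0.5619 -0.1508  0.0634] [0.0038 0.0038]
jaw_face scene [([200.0, 245.0], 0.65)]
jaw_face side [([392.0, 320.0], 0.7), ([170.0, 316.0], 0.55)]
    [ 0.3645 -0.1011 -0.5106] [0.3152 0.3152]
lug_top scene [([184.0, 232.0], 0.73)]
lug_top side [([155.0, 341.0], 0.58)]
    [ 0.4952 -0.3397  0.095 ] [0.0018 0.0018]
blank scene [([253.0, 267.0], 0.86), ([169.0, 266.0], 0.73), ([204.0, 264.0], 0.65)]
blank side [([188.0, 312.0], 0.92), ([196.0, 258.0], 0.8), ([205
[... 505 characters left out ...]
brushes side [([137.0, 345.0], 0.81)]
    [ 0.5039 -0.5488  0.0082] [0.0029 0.0029]
flask_pink scene [([231.0, 202.0], 0.78), ([183.0, 420.0], 0.61), ([200.0, 182.0], 0.29)]
flask_pink side [([148.0, 296.0], 0.75), ([184.0, 311.0], 0.47)]
    [ 0.6689 -0.4408  0.0188] [0.008 0.008]
flask_mauve scene [([236.0, 427.0], 0.65)]
flask_mauve side [([373.0, 227.0], 0.6)]
    [ 0.6631  0.4283 -0.0128] [0.007 0.007]
tape scene [([176.0, 314.0], 0.56), ([227.0, 366.0], 0.46), ([202.0, 245.0], 0.18)]
tape side [([249.0, 357.0], 0.55)]
    [ 0.3924 -0.019   0.0071] [0.0001 0.0001]
glue_jar scene [([179.0, 382.0], 0.51)]
glue_jar side [([337.0, 341.0], 0.75)]
    [ 0.3934  0.272  -0.0136] [0.0043 0.0043]
```

```bash
python3 - <<'E'
import cv2
a=cv2.imread('pics/scene0.png')[130:290,140:460]; b=cv2.imread('pics/side0.png')[100:400,190:430]
cv2.imwrite('pics/a.png',cv2.resize(a,(800,400),interpolation=3)); cv2.imwrite('pics/b.png',cv2.resize(b,(480,600),interpolation=3))
E
```

```text
(no output)
```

View pics/a.png

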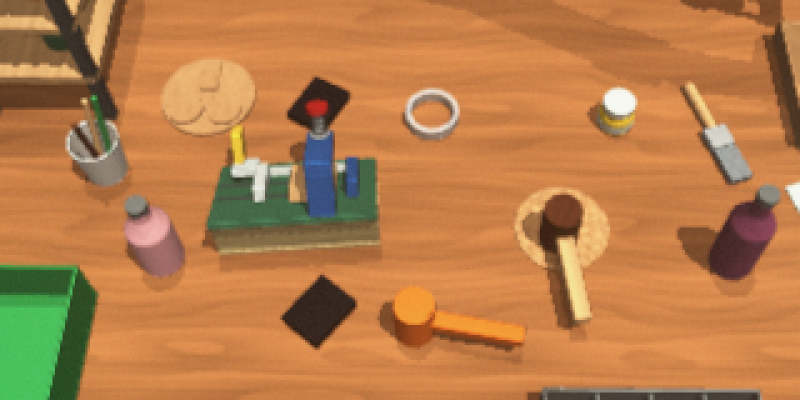

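View pics/b.png

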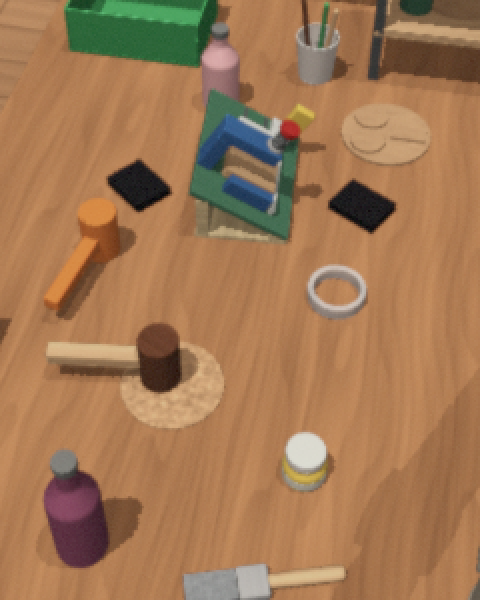

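In `scene`: the real mallet (brown head, pale handle) is at about (365,216) on the cork mat. Its orange look-alike is at (306,256). The mat look-alike is the ringed trivet at (223,168), and the black blank look-alikes are at (268,171) and (267,254). The yellow lug is at (235,186), the red cap at (267,173) and the real blank at about (259,204), between the jaws. I'll fit models to masks for precise poses.

```bash
cat > fit.py <<'E'
from h import *
from scipy.optimize import minimize
S=4
def hull(f,P): return cv2.convexHull(np.array([proj(f,p) for p in P],np.float32)*1.0)
def render(f,parts):
    m=np.zeros((400*S,640*S),np.uint8)
    for P in parts: cv2.fillConvexPoly(m,np.round((hull(f,P)+.5)*S-.5).astype(np.int32),1)
    return m
def box(x0,x1,y0,y1,z0,z1): return np.array([[x,y,z] for x in(x0,x1) for y in(y0,y1) for z in(z0,z1)])
def cyl(r,z0,z1): t=np.linspace(0,2*np.pi,40,endpoint=False); return np.array([[r*np.cos(a),r*np.sin(a),z] for a in t for z in(z0,z1)])
def T(P,x,y,yaw,z=0): return P@R.from_euler('z',yaw).as_matrix().T+[x,y,z]
B=R.from_euler('y',-np.pi/6).as_matrix()
def bed(P): return P@B.T+[0,0,.062]
def fit(F,masks,model,x0,step):
    up={c:cv2.resize(masks[c].astype(np.float32),None,fx=S,fy=S,interpolation=1)>.5 for c in masks}
    def cost(p):
        s=0
        for c in masks:
            r=render(F[c],model(p))>0; s+=1-(r&up[c]).sum()/(r|up[c]).sum()
        return s
    sx=np.array([x0]+[np.array(x0)+np.eye(len(x0))[i]*step[i] for i in range(len(x0))])
    o=minimize(cost,x0,method='Nelder-Mead',options=dict(initial_simplex=sx,xatol=1e-4,fatol=1e-4,maxfev=150)); return o.x,o.fun
def hsv(f,lo,hi):
    return cv2.inRange(cv2.cvtColor(f['img'],cv2.COLOR_RGB2HSV),np.array(lo),np.array(hi))>0
def near(m,f,p,r):
    u=proj(f,p);yy,xx=np.mgrid[:400,:640]; return m&(np.hypot(xx-u[0],yy-u[1])<r)
def chull(m):
    k=np.zeros(m.shape,np.uint8); c=np.argwhere(cv2.morphologyEx(m.astype(np.uint8),cv2.MORPH_OPEN,np.ones((2,2))))[:,::-1].astype(np.int32); cv2.fillConvexPoly(k,cv2.convexHull(c),1); return k>0
MAL=[cyl(.03,0,.09),box(.03,.16,-.013,.013,.033,.057)]
E
cat > m1.py <<'E'
from fit import *
F={c:eyes.grab_frame(c) for c in ('scene','side')}
g={c:chull(near(hsv(F[c],(65,60,20),(95,255,255)),F[c],(.565,-.24,.06),62 if c=='scene' else 75)) for c in F}
print({c:(int(g[c].sum()),cv2.boundingRect(g[c].astype(np.uint8))) for c in F})
bm=lambda p:[T(bed(box(-.09,.09,-.17,.08,-.004,0)),*p)]
J,e=fit(F,g,bm,[.565,-.195,0],[.01,.01,.05]); print('jig',J.round(4),e)
capm=lambda p:[T(bed(cyl(.017,.128,.140)),p[0],p[1],J[2])]
m={c:near(hsv(F[c],(172,120,60),(180,255,255))|hsv(F[c],(0,200,60),(4,255,255)),F[c],(.495,-.195,.185),14) for c in F}
C,e=fit(F,m,capm,J[:2],[.01,.01]); print('cap->jig xy',C.round(4),e,[int(m[c].sum()) for c in m])
m={c:near(hsv(F[c],(22,130,60),(34,255,255)),F[c],(.493,-.335,.07),25) for c in F}
lm=lambda p:[T(bed(box(-.073+p[1],-.037+p[1],-.008+p[0],.008+p[0],.0,.052)),*J)]
L,e=fit(F,m,lm,[-.14,0],[.01,.01]); print('lug y,dx',L.round(4),e,[int(m[c].sum()) for c in m])
m={}
for c in F:
    r=masks_of(c,'mallet'); r=[x for x in r if np.hypot(*(np.array(x['bbox'][:2])-proj(F[c],(.65,.17,.04))))<25]; m[c]=r[0]['mask']; print(c,r[0]['score'],m[c].sum())
M,e=fit(F,m,lambda p:[T(P,p[0],p[1],p[2],.004) for P in MAL],[.625,.169,.1],[.01,.01,.1]); print('mallet',M.round(4),e)
m={}
for c in F:
    r=masks_of(c,'mat'); r=[x for x in r if np.hypot(*(np.array(x['bbox'][:2])-proj(F[c],(.605,.178,.0))))<25]; print(c,[(x['score'],x['mask'].sum(),np.round(x['bbox'])) for x in r]); m[c]=chull(r[0]['mask'])
A,e=fit(F,m,lambda p:[T(cyl(.075,0,.004),p[0],p[1],0)],[.605,.178],[.01,.01]); print('mat',A.round(4),e)
np.savez('est.npz',J=J,L=L,M=M,A=A)
out=[]
for c,(y,x,h,w) in dict(scene=(150,210,110,190),side=(130,205,180,180)).items():
    im=cv2.resize(F[c]['img'],None,fx=S,fy=S,interpolation=cv2.INTER_CUBIC)
    for parts,col in ((bm(J),(0,255,0)),(capm(J[:2]),(255,255,255)),(lm(L),(255,0,255)),([T(P,*M,.004) for P in MAL],(0,255,255)),([T(cyl(.075,0,.004),*A,0)],(255,255,0))):
        for P in parts: cv2.polylines(im,[np.round((hull(F[c],P)+.5)*S).astype(np.int32)],True,col,1)
    save('fit_'+c,cv2.resize(im[y*S:(y+h)*S,x*S:(x+w)*S],None,fx=.8,fy=.8))
print({k:np.round(v,3).tolist() if not np.isscalar(v) else v for k,v in sensors.get_obs().items()})
E
python3 m1.py
```

```text
Traceback (most recent call last):
  File "m1.py", line 3, in <module>
    g={c:chull(near(hsv(F[c],(65,60,20),(95,255,255)),F[c],(.565,-.24,.06),62 if c=='scene' else 75)) for c in F}
         ~~~~~^^^^^^^^^^^^^^^^^^^^^^^^^^^^^^^^^^^^^^^^^^^^^^^^^^^^^^^^^^^^^^^^^^^^^^^^^^^^^^^^^^^^^^^
  File "fit.py", line 28, in chull
    k=np.zeros(m.shape,np.uint8); c=np.argwhere(cv2.morphologyEx(m.astype(np.uint8),cv2.MORPH_OPEN,np.ones((2,2))))[:,::-1].astype(np.int32); cv2.fillConvexPoly(k,cv2.convexHull(c),1); return k>0
                                                                                                                                              ~~~~~~~~~~~~~~~~~~^^^^^^^^^^^^^^^^^^^^^^^
cv2.error: OpenCV(4.12.0) /io/opencv/modules/imgproc/src/drawing.cpp:2404: error: (-215:Assertion failed) points.checkVector(2, CV_32S) >= 0 in function 'fillConvexPoly'
```

```bash
python3 - <<'E'
import cv2
a=cv2.cvtColor(cv2.imread('pics/scene0.png'),cv2.COLOR_BGR2HSV);b=cv2.cvtColor(cv2.imread('pics/side0.png'),cv2.COLOR_BGR2HSV)
print('green',a[214,232],a[214,285],a[208,238],b[142,298],b[190,292],b[205,330]);print('lug',a[184:190,234:237].reshape(-1,3)[::3].tolist(),b[158,340],b[156,342]);print('red',a[171:174,267],b[164:167,335])
E
```

```text
green [ 61  80 102] [ 61  91 101] [51 62 87] [  1  70 157] [ 70  86 110] [ 71  97 108]
lug [[28, 178, 242], [24, 188, 238], [24, 188, 238], [24, 189, 237], [23, 188, 237], [23, 189, 237]] [ 22 166 160] [ 23 153 213]
red [[  2 215 186]
 [  2 206 192]
 [  2 215 189]] [[  1 184 177]
 [  1 190 176]
 [  1 189 174]]
```

```bash
sed -i 's/(65,60,20),(95,255,255)/(45,50,20),(85,255,150)/; s/(0,200,60),(4,255,255)/(0,165,60),(5,255,255)/; s/(172,120,60)/(174,165,60)/' m1.py; python3 m1.py
```

```text
{'scene': (1600, (224, 195, 67, 28)), 'side': (6974, (262, 109, 91, 112))}
jig [ 0.5758 -0.1887  0.0804] 0.659554237970182
cap->jig xy [ 0.5652 -0.1911] 0.45240461989964964 [56, 62]
lug y,dx [-0.1447 -0.0723] 1.380152671755725 [51, 70]
scene 0.85 536
side 0.6 1204
mallet [0.6188 0.1706 0.1393] 0.22041170213136663
scene [(0.88, np.int64(591), array([364., 223.,  35.,  32.]))]
side [(0.84, np.int64(1284), array([276., 293.,  50.,  48.]))]
mat [0.6023 0.1834] 0.23400986280141645
{'t': 1.9, 'joint_positions': [-1.326, 0.628, 0.038, 1.517, -0.027, 0.996, -0.02], 'qd': [0.001, -0.001, 0.001, -0.0, -0.001, -0.0, 0.0], 'joint_torque': [-0.0, -54.959, 1.143, -18.694, -0.052, 0.016, 0.0], 'tool_pos': [0.199, 0.619, 0.405], 'orientation': [-0.0, 0.155, 0.988, -0.0], 'wrist_force': [-0.832, 0.462, 0.519], 'ft_torque': [0.004, 0.002, 0.025], 'gripper_force': 0.0, 'width': 0.09401119899249805}
```

```bash
sed -i "s/62 if c=='scene' else 75/48/" m1.py; python3 m1.py | grep -v "^{'t'"
```

```text
{'scene': (1604, (224, 195, 67, 28)), 'side': (2717, (286, 146, 54, 75))}
jig [ 0.575  -0.1894  0.0694] 0.2149418452641949
cap->jig xy [ 0.5652 -0.1923] 0.4596709870388833 [60, 62]
lug y,dx [-0.1449 -0.0687] 1.368421052631579 [52, 71]
scene 0.72 600
side 0.79 1156
mallet [0.6206 0.1727 0.1325] 0.22540209513910625
scene [(0.67, np.int64(487), array([365., 220.,  34.,  32.]))]
side []Traceback (most recent call last):
  File "m1.py", line 19, in <module>
    r=masks_of(c,'mat'); r=[x for x in r if np.hypot(*(np.array(x['bbox'][:2])-proj(F[c],(.605,.178,.0))))<25]; print(c,[(x['score'],x['mask'].sum(),np.round(x['bbox'])) for x in r]); m[c]=chull(r[0]['mask'])
                                                                                                                                                                                                   ~^^^
IndexError: list index out of range
```

View pics/fit_side.png

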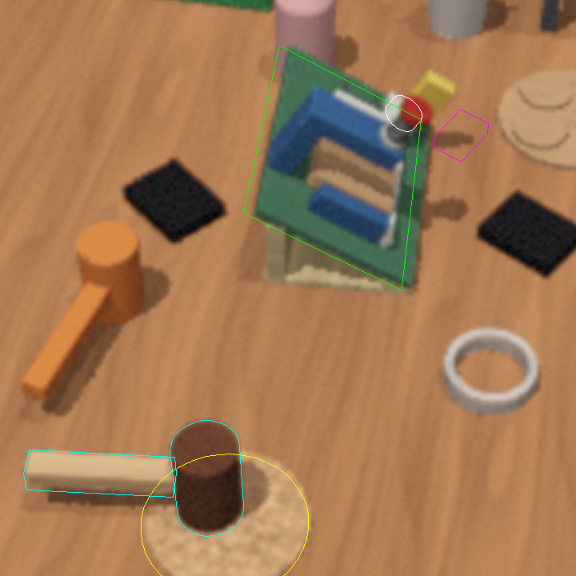

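View pics/fit_scene.png

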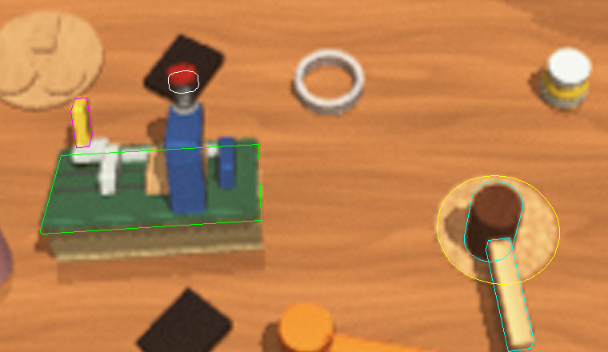

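```bash
cat > m2.py <<'E'
from fit import *
from scipy.optimize import least_squares
F={c:eyes.grab_frame(c) for c in ('scene','side')}
# order: high-y, high+y, low+y, low-y
px={'side':np.array([(285,45),(254,213),(408,290),(433,128)])/3.2+[205,130],'scene':np.array([(41,234),(262,221),(259,144),(62,154)])/3.2+[210,150]}
Cn=bed(np.array([[.09,-.17,0],[.09,.08,0],[-.09,.08,0],[-.09,-.17,0]]))
res=lambda p:np.concatenate([[proj(F[c],q)-u for q,u in zip(T(Cn,*p),px[c])] for c in F]).ravel()
o=least_squares(res,[.565,-.195,0],loss='soft_l1');J=o.x;print('jig',J.round(4),res(J).round(1))
for i in range(4): x,e=tri([ray(F[c],*px[c][i][::-1]) for c in F]);print(x.round(3),T(Cn,*J)[i].round(3),np.round(e,3))
m={c:near(hsv(F[c],(174,165,60),(180,255,255))|hsv(F[c],(0,165,60),(5,255,255)),F[c],(.495,-.195,.185),14) for c in F}
C,e=fit(F,m,lambda p:[T(bed(cyl(.017,.128,.140)),p[0],p[1],J[2],p[2])],[*J[:2],0],[.01,.01,.01]); print('cap->jig xyz',C.round(4),e)
m={c:near(hsv(F[c],(20,120,60),(34,255,255)),F[c],(.493,-.335,.08),22) for c in F}
lm=lambda p:[T(bed(box(-.073+p[1],-.037+p[1],-.008+p[0],.008+p[0],.012,.052)),*J,p[2])]
for c in F: print(c,np.argwhere(m[c]).mean(0),proj(F[c],lm([-.145,0,0])[0].mean(0)))
L,e=fit(F,m,lm,[-.145,0,.005],[.005,.01,.01]); print('lug y,dx,z',L.round(4),e)
E
python3 m2.py
```

```text
jig [ 0.5694 -0.1856  0.0759] [ 0.3 -3.3 -0.1 -3.2  0.3 -1.9  0.1 -1.6 -0.2  0.4 -1.6 -0.3 -0.8 -0.5
 -2.4 -2.4]
[ 0.664 -0.354  0.099] [ 0.66  -0.349  0.107] [0.005 0.005]
[ 0.642 -0.104  0.096] [ 0.641 -0.1    0.107] [0.006 0.006]
[ 0.486 -0.115  0.008] [ 0.486 -0.112  0.017] [0.003 0.003]
[ 0.498 -0.367 -0.002] [ 0.505 -0.361  0.017] [0.003 0.003]
cap->jig xyz [ 0.5638 -0.1926 -0.0019] 0.4456643007234722
scene [187.47761194 234.50746269] [233.6600365  193.24191466]
side [157.5212766 340.5106383] [333.77420144 162.4475537 ]
lug y,dx,z [-0.1378 -0.0198  0.0344] 0.6829747386953925
```

Call:
play_rows([
  {"delta_pos":[-0.48,-0.27,-0.05],"rotation":[0,0,0],"hand":1},
  {"delta_pos":[-0.96,-0.53,-0.1],"rotation":[0,0,0],"hand":1},
], force=20)

```text
t: 2.5
tool_pos: [0.2663, 0.5463, 0.4134]
orientation: [-0.0, 0.153, 0.988, 0.0]
wrist_force: [1.7, 1.1, 0.8]
width: 0.0813
gripper_force: 0.0
```

Call:
play_rows([
  {"delta_pos":[-0.48,-0.27,-0.05],"rotation":[0,0,0],"hand":1},
  {"delta_pos":[-0.96,-0.53,-0.1],"rotation":[0,0,0],"hand":1},
])

```text
t: 2.7
tool_pos: [0.3362, 0.4723, 0.4231]
orientation: [0.0, 0.155, 0.988, 0.0]
wrist_force: [-0.0, 0.5, -0.0]
width: 0.065
gripper_force: 0.0
```

Call:
play_rows([
  {"delta_pos":[-0.48,-0.27,-0.05],"rotation":[0,0,0],"hand":1},
  {"delta_pos":[-0.96,-0.53,-0.1],"rotation":[0,0,0],"hand":1},
])

```text
t: 2.9
tool_pos: [0.4046, 0.3996, 0.4323]
orientation: [0.0, 0.155, 0.988, 0.0]
wrist_force: [1.3, 0.7, -0.5]
width: 0.0492
gripper_force: 0.0
```

Call:
play_rows([
  {"delta_pos":[-0.48,-0.27,-0.05],"rotation":[0,0,0],"hand":1},
  {"delta_pos":[-0.96,-0.53,-0.1],"rotation":[0,0,0],"hand":1},
  {"delta_pos":[-0.96,-0.53,-0.1],"rotation":[0,0,0],"hand":1},
  {"delta_pos":[-0.96,-0.53,-0.1],"rotation":[0,0,0],"hand":1},
])

```text
t: 3.3
tool_pos: [0.4803, 0.3194, 0.4421]
orientation: [0.001, 0.157, 0.988, -0.0]
wrist_force: [-0.4, 0.7, 0.5]
width: 0.0173
gripper_force: 0.0
```

```bash
cat >> h.py <<'E'
def proj(f,p):
    K=np.array(f['K']);V=np.array(f['view']);c=V[:3,:3]@np.array(p)+V[:3,3]
    if f.get('fish'):
        r=np.hypot(c[0],c[1]);th=np.arctan2(r,c[2]);c=np.array([c[0]/r*th,c[1]/r*th,1])
    u=K@c;return u[:2]/u[2]
def ray(f,row,col):
    K=np.array(f['K']);V=np.array(f['view'])
    d=np.array([(col-K[0,2])/K[0,0],(row-K[1,2])/K[1,1],1.])
    if f.get('fish'):
        th=np.hypot(d[0],d[1]);d=np.array([*(d[:2]/max(th,1e-9)*np.sin(th)),np.cos(th)])
    Rm=V[:3,:3].T; return -Rm@V[:3,3], Rm@(d/np.linalg.norm(d))
def grab(c):
    f=dict(eyes.grab_frame(c)); f['fish']=c=='wrist'; return f
E
cat > m3.py <<'E'
from fit import *
f=grab('wrist'); save('w1',f['img']); F={'wrist':f}
print(np.array(f['K']).round(1).tolist(),np.array(f['view']).round(3).tolist())
for n,p in (('mallet',(.65,.17,.04)),('mat',(.605,.178,0)),('cap_top',(.495,-.195,.185)),('lug_top',(.495,-.34,.09))):
    print(n,proj(f,p).round(),[(np.round(x['bbox']).tolist(),round(x['score'],2)) for x in search_frame('wrist',n)],[np.round(x['location'][::-1]).tolist() for x in spot_point('wrist',n)])
E
python3 m3.py
```

```text
[[309.7, 0.0, 325.9], [0.0, 309.7, 198.6], [0.0, 0.0, 1.0]] [[0.309, 0.951, -0.001, -0.452], [0.912, -0.296, 0.282, -0.383], [0.268, -0.088, -0.959, 0.326], [0.0, 0.0, 0.0, 1.0]]
mallet [267. 310.] [([279.0, 318.0, 71.0, 105.0], 0.69), ([198.0, 359.0, 26.0, 11.0], 0.54)] [[266.0, 283.0], [201.0, 366.0], [399.0, 100.0]]
mat [265. 272.] [([266.0, 255.0, 97.0, 59.0], 0.91)] [[265.0, 268.0]]
cap_top [ 22. 310.] [([29.0, 310.0, 21.0, 19.0], 0.61), ([38.0, 292.0, 30.0, 19.0], 0.46)] [[21.0, 311.0]]
lug_top [ 25. 293.] [([36.0, 292.0, 30.0, 20.0], 0.91), ([28.0, 309.0, 21.0, 20.0], 0.36)] [[24.0, 289.0]]
```

View pics/w1.png

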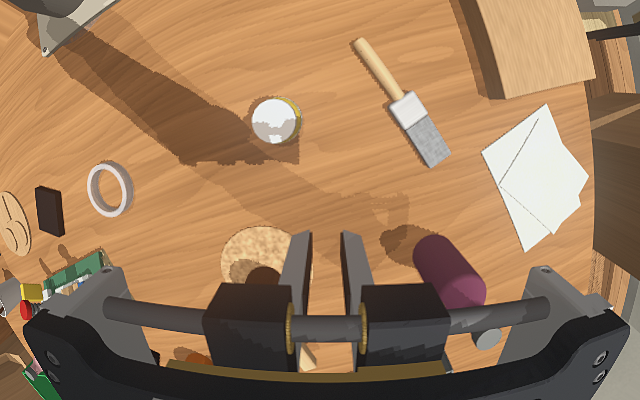

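The wrist view shows the cork mat at (265,255) with the mallet partly hidden behind the fingers, and the jig at far left. The lug is at about (30,292) and the cap at (27,310). Moving on to the jig.

Call:
play_rows([
  {"delta_pos":[-0.16,-0.48,0],"rotation":[0,0,0],"hand":1},
  {"delta_pos":[-0.32,-0.95,0],"rotation":[0,0,0],"hand":1},
])

```text
t: 3.95
tool_pos: [0.4795, 0.2219, 0.4416]
orientation: [0.0, 0.153, 0.988, 0.0]
wrist_force: [0.9, -0.7, 0.0]
width: 0.0003
gripper_force: 0.0
```

Call:
play_rows([
  {"delta_pos":[-0.16,-0.48,0],"rotation":[0,0,0],"hand":1},
  {"delta_pos":[-0.32,-0.95,0],"rotation":[0,0,0],"hand":1},
])

```text
t: 4.15
tool_pos: [0.4811, 0.12, 0.442]
orientation: [0.0, 0.154, 0.988, 0.0]
wrist_force: [0.8, -0.5, 0.1]
width: 0.0004
gripper_force: 0.0
```

Call:
play_rows([
  {"delta_pos":[-0.16,-0.48,0],"rotation":[0,0,0],"hand":1},
  {"delta_pos":[-0.32,-0.95,0],"rotation":[0,0,0],"hand":1},
])

```text
t: 4.35
tool_pos: [0.4825, 0.0199, 0.4421]
orientation: [0.0, 0.154, 0.988, 0.0]
wrist_force: [1.9, -0.5, 0.9]
width: 0.0005
gripper_force: 0.0
```

Call:
play_rows([
  {"delta_pos":[-0.16,-0.48,0],"rotation":[0,0,0],"hand":1},
  {"delta_pos":[-0.32,-0.95,0],"rotation":[0,0,0],"hand":1},
])

```text
t: 4.55
tool_pos: [0.484, -0.0801, 0.4422]
orientation: [0.0, 0.154, 0.988, 0.0]
wrist_force: [0.7, 0.3, 0.5]
width: 0.0008
gripper_force: 0.0
```

Call:
play_rows([
  {"delta_pos":[-0.16,-0.48,0],"rotation":[0,0,0],"hand":1},
  {"delta_pos":[-0.32,-0.95,0],"rotation":[0,0,0],"hand":1},
])

```text
t: 4.75
tool_pos: [0.4855, -0.1801, 0.4421]
orientation: [0.0, 0.154, 0.988, 0.0]
wrist_force: [0.9, -0.1, -0.4]
width: 0.0006
gripper_force: 0.0
```

Call:
play_rows([
  {"delta_pos":[-0.16,-0.48,0],"rotation":[0,0,0],"hand":1},
  {"delta_pos":[-0.32,-0.95,0],"rotation":[0,0,0],"hand":1},
])

```text
t: 4.95
tool_pos: [0.487, -0.2801, 0.4421]
orientation: [0.0, 0.154, 0.988, 0.0]
wrist_force: [0.4, 1.4, 0.7]
width: 0.0004
gripper_force: 0.0
```

Call:
play_rows([
  {"delta_pos":[-0.16,-0.48,0],"rotation":[0,0,0.04],"hand":1},
  {"delta_pos":[-0.32,-0.95,0],"rotation":[0,0,0.09],"hand":1},
  {"delta_pos":[-0.32,-0.95,0],"rotation":[0,0,0.38],"hand":1},
  {"delta_pos":[-0.32,-0.95,0],"rotation":[0,0,0.38],"hand":1},
  {"delta_pos":[-0.32,-0.95,0],"rotation":[0,0,0.38],"hand":1},
  {"delta_pos":[-0.32,-0.95,0],"rotation":[0,0,0.38],"hand":1},
  {"delta_pos":[-0.32,-0.95,0],"rotation":[0,0,0.38],"hand":1},
  {"delta_pos":[-0.32,-0.95,0],"rotation":[0,0,0.38],"hand":1},
])

```text
t: 5.75
tool_pos: [0.4888, -0.3783, 0.4418]
orientation: [-0.0, 0.679, 0.734, 0.0]
wrist_force: [-0.0, 0.2, 0.1]
width: 0.0007
gripper_force: 0.0
```

Call:
play_rows([
  {"delta_pos":[0,0,0],"rotation":[0,0,0.06],"hand":1},
  {"delta_pos":[0,0,0],"rotation":[0,0,0.06],"hand":1},
  {"delta_pos":[0,0,0],"rotation":[0,0,0.06],"hand":1},
  {"delta_pos":[0,0,0],"rotation":[0,0,0.06],"hand":1},
])

```text
t: 6.15
tool_pos: [0.4888, -0.3784, 0.4418]
orientation: [-0.0, 0.742, 0.67, 0.0]
wrist_force: [0.6, 0.3, 0.4]
width: 0.0005
gripper_force: 0.0
```

```bash
cat > m4.py <<'E'
from fit import *
f=grab('wrist'); save('w2',f['img'])
o=sensors.get_obs(); Rt=R.from_quat(np.roll(o['orientation'],-1)).as_matrix(); print(np.round(o['tool_pos'],4),Rt.round(3).tolist(),np.round(o['joint_positions'],2))
np.set_printoptions(suppress=True)
for n in ('arm','stop','jaw_face','lug_top','blank','cap_top'):
    print(n,[(np.round(x['location'][::-1]).tolist(),round(x['score'],2)) for x in spot_point('wrist',n)])
E
python3 m4.py
```

```text
[ 0.4887 -0.3785  0.4419] [[0.103, 0.995, -0.0], [0.995, -0.103, 0.0], [0.0, -0.0, -1.0]] [ 0.29  0.6   0.55  1.58 -0.34  1.07  0.82]
arm []
stop []
jaw_face [([347.0, 282.0], 0.64), ([381.0, 88.0], 0.58)]
lug_top [([320.0, 142.0], 0.6), ([443.0, 202.0], 0.5)]
blank [([487.0, 34.0], 0.97), ([230.0, 66.0], 0.82), ([377.0, 34.0], 0.66)]
cap_top []
```

View pics/w2.png

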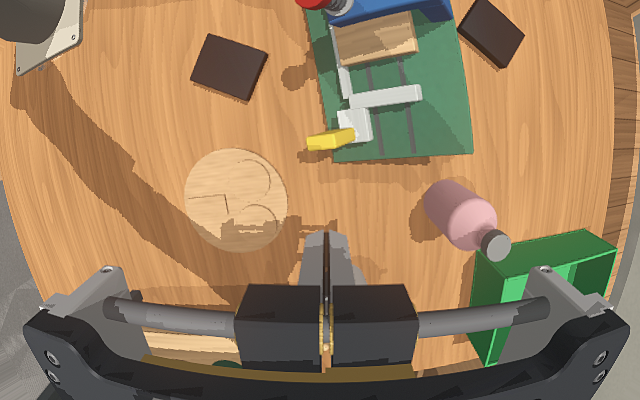

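The wrist view clearly shows the lug at (330,140), the jaw at (385,97), the blank at (375,40), the red cap at (312,3), and the bed's -y corners at (334,162) and (473,153).

```bash
cat > m5.py <<'E'
from fit import *
from scipy.optimize import least_squares
np.set_printoptions(suppress=True)
F={c:grab(c) for c in ('scene','side','wrist')}
b=np.array([[.09,-.17,0],[.09,.08,0],[-.09,.08,0],[-.09,-.17,0]])
obs=[('wrist',3,(334,162)),('wrist',0,(473,153))]
for i,p in enumerate([(285,45),(254,213),(408,290),(433,128)]): obs.append(('side',i,np.array(p)/3.2+[204.5,129.5]))
for i,p in ((2,(259,144)),(3,(62,154))): obs.append(('scene',i,np.array(p)/3.2+[209.5,149.5]))
w=lambda c:1.5 if c=='wrist' else 1
def res(p,z=0): return np.concatenate([w(c)*(proj(F[c],T(bed(b[i:i+1]),*p,z)[0])-u) for c,i,u in obs])
J=least_squares(res,[.565,-.195,.05],loss='soft_l1').x; print('jig',J.round(4),res(J).round(1))
red=lambda f:hsv(f,(174,165,60),(180,255,255))|hsv(f,(0,165,60),(5,255,255))
m={c:near(red(F[c]),F[c],(.495,-.195,.185),14) for c in ('scene','side')}
C,e=fit(F,m,lambda p:[T(bed(cyl(.017,.128,.140)),p[0],p[1],J[2])],J[:2],[.01,.01]); print('cap->jig xy',C.round(4),e)
for c in ('scene','side'):
    print(c,'cap red',np.argwhere(m[c]).mean(0)[::-1],proj(F[c],T(bed(np.array([[0,0,.134]])),*J)[0]))
P0=(.495,-.335,.075)
m={c:near(hsv(F[c],(20,120,60),(34,255,255)),F[c],P0,60 if c=='wrist' else 22) for c in F}
lm=lambda p:[T(bed(box(-.073,-.037,-.008,.008,.02,.052)),p[0],p[1],J[2])]
for c in F: print(c,'lug',m[c].sum(),np.argwhere(m[c]).mean(0)[::-1],cv2.boundingRect(m[c].astype(np.uint8)))
best=min((fit(F,m,lm,[x,y],[.005,.005]) for x in(.555,.575) for y in (-.335,-.32)),key=lambda t:t[1]); print('lug origin xy',best)
r=R.from_euler('z',-J[2]).as_matrix()@np.array([*(best[0]-J[:2]),0]); print('in jig',r)
print('lug top world',T(bed(np.array([[-.055,0,.052]])),*best[0],J[2]))
for c in F:
  im=F[c]['img'].copy()
  for parts,col in ((lm(best[0]),(255,0,255)),([T(bed(b),*J)],(0,255,255)),([T(bed(cyl(.017,.128,.140)),*J)],(255,255,255))):
    for P in parts: cv2.polylines(im,[np.round(hull(F[c],P)*4).astype(np.int32)],True,col,1,shift=2)
  F[c]['o']=im
a=cv2.resize(F['wrist']['o'][0:200,250:500],(500,400));s=cv2.resize(F['side']['o'][120:240,265:365],(300,360));s=np.vstack([s,np.zeros((40,300,3),np.uint8)])
save('fit3',np.hstack([a,s]))
np.savez('est.npz',J=J,L=best[0])
E
python3 m5.py
```

```text
jig [ 0.5659 -0.1895  0.071 ] [-0.5 -1.4  2.3  0.3  1.8  0.2  0.2 -0.7  0.9 -0.7 -0.6 -2.4 -0.1 -2.
 -0.1 -2. ]
cap->jig xy [ 0.5655 -0.1913] 0.4437924765117316
scene cap red [266.32142857 172.76785714] [266.83152662 172.76885479]
side cap red [334.76190476 164.77777778] [333.76181836 165.24747974]
scene lug 67 [234.53731343 187.62686567] (227, 180, 11, 23)
side lug 93 [340.48387097 157.55913978] (334, 152, 13, 13)
wrist lug 794 [329.97607053 138.69269521] (306, 127, 49, 24)
lug origin xy (array([ 0.56108794, -0.32616021]), np.float64(1.3701898371865273))
in jig [-0.01447994 -0.13596107  0.        ]
lug top world [[ 0.487642   -0.33138299  0.07953332]]
```

View pics/fit3.png

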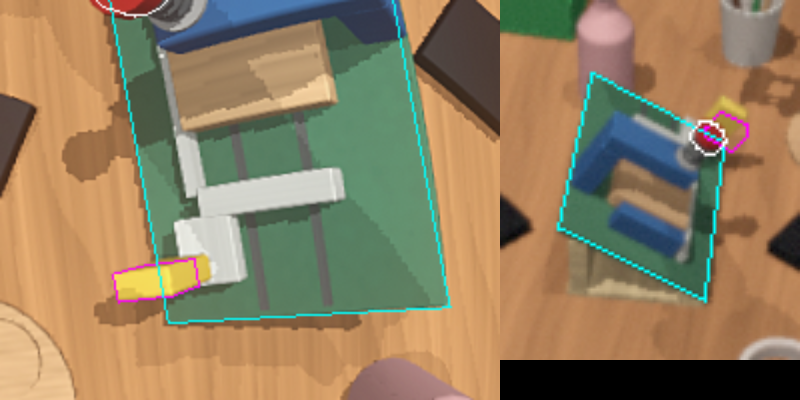

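```bash
cat > mv.py <<'E'
from h import *
np.set_printoptions(suppress=True)
J=np.array([.5659,-.1895,.071])
RJ=R.from_euler('z',J[2]).as_matrix()
jw=lambda p:RJ@np.array(p)+[J[0],J[1],0]
def state():
    o=sensors.get_obs(); return np.array(o['tool_pos']),R.from_quat(np.roll(o['orientation'],-1)),o
def delta(P,Rt,p0=None,R0=None):
    p,r,_=state()
    return (r.inv().apply(np.array(P)-p)/.1).round(3),((r.inv()*Rt).as_rotvec()/np.pi).round(4)
RD=R.from_matrix(RJ@np.array([[0,1,0],[1,0,0],[0,0,-1.]]))  # down, tool y = jig x, tool x = jig y
E
python3 - <<'E'
from mv import *
for z in (.44,.263):
    t=jw([-.071,-.175,z]); print(t.round(4),delta(t,RD))
E
```

```text
[ 0.5075 -0.3691  0.44  ] (array([0.116, 0.179, 0.019]), array([-0.    , -0.    , -0.0558]))
[ 0.5075 -0.3691  0.263 ] (array([0.116, 0.179, 1.789]), array([-0.    , -0.    , -0.0558]))
```

Call:
play_rows([
  {"delta_pos":[0.12,0.18,0.2],"rotation":[0,0,-0.045],"hand":1},
  {"delta_pos":[0.12,0.18,0.6],"rotation":[0,0,-0.056],"hand":1},
  {"delta_pos":[0.12,0.18,0.95],"rotation":[0,0,-0.056],"hand":1},
  {"delta_pos":[0.12,0.18,0.95],"rotation":[0,0,-0.056],"hand":1},
])

```text
t: 7.05
tool_pos: [0.5066, -0.3671, 0.3425]
orientation: [-0.005, 0.681, 0.732, -0.0]
wrist_force: [-0.4, 0.5, 0.3]
width: 0.0004
gripper_force: 0.0
```

Call:
play_rows([
  {"delta_pos":[0,0,0.4],"rotation":[0,0,0],"hand":1},
  {"delta_pos":[0,0,0.65],"rotation":[0,0,0],"hand":1},
  {"delta_pos":[0,0,0.84],"rotation":[0,0,0],"hand":1},
  {"delta_pos":[0,0,0.84],"rotation":[0,0,0],"hand":1},
])

```text
t: 7.45
tool_pos: [0.5074, -0.3685, 0.2621]
orientation: [-0.001, 0.681, 0.732, -0.0]
wrist_force: [0.1, -0.4, 0.3]
width: 0.0004
gripper_force: 0.0
```

```bash
python3 - <<'E'
from mv import *
p,r,o=state(); print(delta(jw([-.071,-.175,.263]),RD))
F={c:grab(c) for c in ('scene','side','wrist')}
a=cv2.resize(F['wrist']['img'][60:320,180:480],(460,400));s=cv2.resize(F['side']['img'][100:220,280:380],(340,400))
save('push0',np.hstack([a,s]))
E
```

```text
(array([-0.006,  0.001, -0.009]), array([-0.0007, -0.0005,  0.0002]))
```

View pics/push0.png

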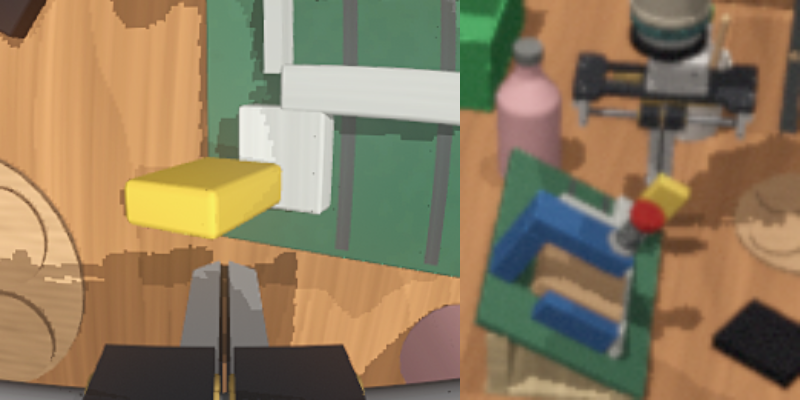

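The fingers stand about 14 mm behind the lug, a little towards its +x end, so I shift 9 mm down-slope and push.

Call:
play_rows([
  {"delta_pos":[0.0,-0.09,-0.02],"rotation":[0,0,0],"hand":1},
  {"delta_pos":[0.1,-0.09,-0.02],"rotation":[0,0,0],"hand":1},
  {"delta_pos":[0.18,-0.09,-0.02],"rotation":[0,0,0],"hand":1},
  {"delta_pos":[0.24,-0.09,-0.02],"rotation":[0,0,0],"hand":1},
])

```text
t: 8.0
tool_pos: [0.4971, -0.3443, 0.2654]
orientation: [0.0, 0.681, 0.732, 0.0]
wrist_force: [-0.9, -2.1, 0.5]
width: 0.0006
gripper_force: 1.6
```

Call:
play_rows([
  {"delta_pos":[0.08,0,0],"rotation":[0,0,0],"hand":1},
  {"delta_pos":[0.16,0,0],"rotation":[0,0,0],"hand":1},
  {"delta_pos":[0.24,0,0],"rotation":[0,0,0],"hand":1},
])

```text
t: 8.3
tool_pos: [0.4953, -0.3214, 0.2653]
orientation: [0.001, 0.681, 0.732, -0.0]
wrist_force: [0.2, -3.3, 1.7]
width: 0.0002
gripper_force: 1.7
```

```bash
cat > pk.py <<'E'
import sys
from mv import *
p,r,o=state(); q=RJ.T@(p-[J[0],J[1],0]); print('tcp jig',q.round(4),'F jig',(RJ.T@np.array(o['wrist_force'])).round(2))
E
python3 pk.py; python3 - <<'E'
from fit import *
f=grab('wrist'); m=hsv(f,(20,120,60),(34,255,255)); print(cv2.boundingRect(near(m,f,np.array(sensors.get_obs()['tool_pos'])-[0,0,.17],80).astype(np.uint8)))
E
```

```text
tcp jig [-0.0798 -0.1266  0.2653] F jig [-0.03 -3.31  1.71]
(282, 200, 95, 143)
```

Call:
play_rows([
  {"delta_pos":[0.06,0,0],"rotation":[0,0,0],"hand":1},
  {"delta_pos":[0.12,0,0],"rotation":[0,0,0],"hand":1},
  {"delta_pos":[0.17,0,0],"rotation":[0,0,0],"hand":1},
  {"delta_pos":[0.2,0,0],"rotation":[0,0,0],"hand":1},
])

```text
t: 8.75
tool_pos: [0.4939, -0.3012, 0.265]
orientation: [0.0, 0.681, 0.732, -0.0]
wrist_force: [0.3, -3.6, 2.1]
width: 0.0002
gripper_force: 1.9
```

Call:
play_rows([
  {"delta_pos":[0.02,0,0],"rotation":[0,0,0],"hand":1},
  {"delta_pos":[0.04,0,0],"rotation":[0,0,0],"hand":1},
])

```text
t: 8.95
tool_pos: [0.4936, -0.2975, 0.265]
orientation: [0.0, 0.681, 0.732, -0.0]
wrist_force: [0.8, -3.8, 1.9]
width: 0.0008
gripper_force: 1.9
```

```bash
python3 pk.py; python3 - <<'E'
from fit import *
F={c:grab(c) for c in ('scene','side','wrist')}
a=cv2.resize(F['wrist']['img'][0:260,220:520],(460,400));s=cv2.resize(F['scene']['img'][160:230,215:300],(340,280));s=np.vstack([s,np.zeros((120,340,3),np.uint8)])
save('push1',np.hstack([a,s]))
E
```

```text
tcp jig [-0.0798 -0.1026  0.265 ] F jig [ 0.52 -3.88  1.85]
```

View pics/push1.png

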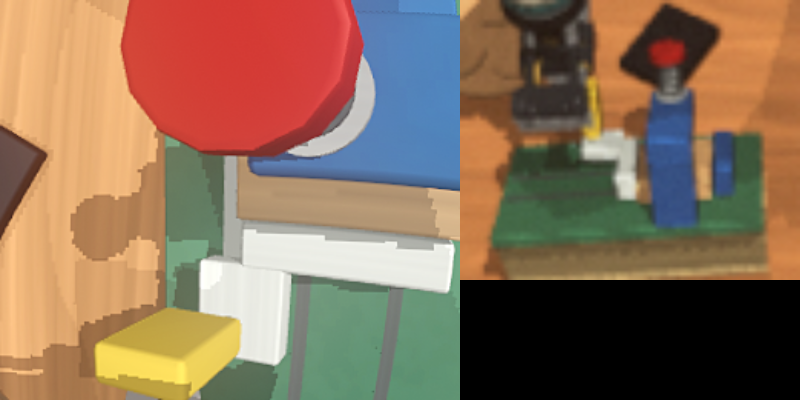

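The jaw is nearly at the block, and a gap to the blue stop still shows in the scene view. I continue in small steps.

Call:
play_rows([
  {"delta_pos":[0.02,0,0],"rotation":[0,0,0],"hand":1},
  {"delta_pos":[0.04,0,0],"rotation":[0,0,0],"hand":1},
])

```text
t: 9.3
tool_pos: [0.4933, -0.2937, 0.2649]
orientation: [0.0, 0.681, 0.732, -0.0]
wrist_force: [0.5, -8.1, 1.9]
width: 0.0004
gripper_force: 5.2
```

Call:
play_rows([
  {"delta_pos":[0.02,0,0],"rotation":[0,0,0],"hand":1},
  {"delta_pos":[0.04,0,0],"rotation":[0,0,0],"hand":1},
])

```text
t: 9.5
tool_pos: [0.493, -0.2925, 0.2651]
orientation: [0.004, 0.682, 0.731, -0.002]
wrist_force: [1.8, -14.2, -6.7]
width: 0.0004
gripper_force: 7.2
```

Force rose to 14 N and the jaw stopped where the held reading should be. Backing off to check.

Call:
play_rows([
  {"delta_pos":[-0.1,0,0],"rotation":[0,0,0],"hand":1},
  {"delta_pos":[-0.3,0,0],"rotation":[0,0,0],"hand":1},
  {"delta_pos":[-0.6,0,-0.4],"rotation":[0,0,0],"hand":0.5},
  {"delta_pos":[-0.7,0,-0.9],"rotation":[0,0,0],"hand":0.5},
])

```text
t: 9.9
tool_pos: [0.4966, -0.3599, 0.3524]
orientation: [-0.004, 0.682, 0.731, -0.001]
wrist_force: [0.8, -0.1, -0.1]
width: 0.0134
gripper_force: 0.0
```

Call:
play_rows([
  {"delta_pos":[0,0,-0.5],"rotation":[0,0,0],"hand":0.3},
  {"delta_pos":[0,0,-0.9],"rotation":[0,0,0],"hand":0.3},
  {"delta_pos":[0,0,-0.9],"rotation":[0,0,0],"hand":0.3},
])

```text
t: 10.2
tool_pos: [0.4985, -0.3593, 0.449]
orientation: [0.003, 0.681, 0.732, 0.001]
wrist_force: [-0.1, -1.0, -0.3]
width: 0.0368
gripper_force: 0.0
```

```bash
python3 pk.py; python3 - <<'E'
from fit import *
F={c:grab(c) for c in ('scene','side','wrist')}
a=cv2.resize(F['wrist']['img'][0:200,220:470],(500,400),interpolation=cv2.INTER_CUBIC);s=cv2.resize(F['side']['img'][130:230,275:350],(300,400),interpolation=cv2.INTER_CUBIC)
save('push2',np.hstack([a,s]))
E
```

```text
tcp jig [-0.0793 -0.1646  0.449 ] F jig [-0.16 -1.03 -0.26]
```

View pics/push2.png

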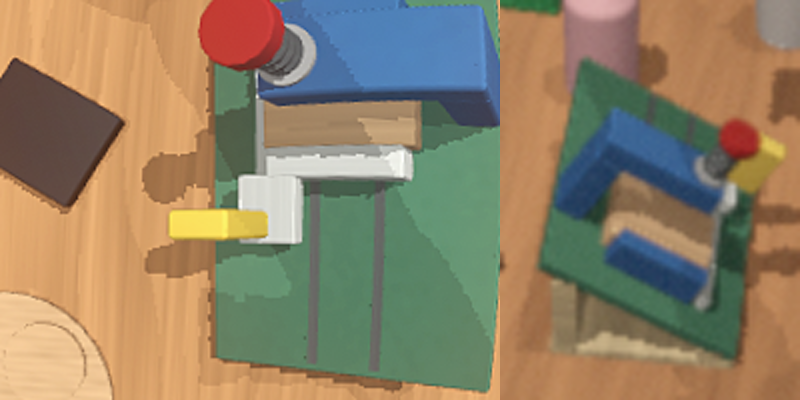

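The block is flush with the jaw's face and up against the blue stop, and the jaw stayed put when released. Now over to the mallet.

Call:
play_rows([
  {"delta_pos":[0.44,0.18,0],"rotation":[0,0,0],"hand":0},
  {"delta_pos":[0.88,0.36,0],"rotation":[0,0,0],"hand":0},
])

```text
t: 10.55
tool_pos: [0.5267, -0.2681, 0.4414]
orientation: [-0.003, 0.683, 0.731, -0.001]
wrist_force: [0.8, 0.1, 0.2]
width: 0.0649
gripper_force: 0.0
```

Call:
play_rows([
  {"delta_pos":[0.44,0.18,0],"rotation":[0,0,0],"hand":0},
  {"delta_pos":[0.88,0.36,0],"rotation":[0,0,0],"hand":0},
])

```text
t: 10.75
tool_pos: [0.5568, -0.1757, 0.4414]
orientation: [-0.003, 0.681, 0.732, -0.001]
wrist_force: [0.6, -0.5, 0.6]
width: 0.0811
gripper_force: 0.0
```

Call:
play_rows([
  {"delta_pos":[0.44,0.18,0],"rotation":[0,0,0],"hand":0},
  {"delta_pos":[0.88,0.36,0],"rotation":[0,0,0],"hand":0},
])

```text
t: 10.95
tool_pos: [0.5863, -0.0853, 0.4414]
orientation: [-0.003, 0.681, 0.732, -0.001]
wrist_force: [1.0, 0.3, 0.3]
width: 0.0936
gripper_force: 0.0
```

Call:
play_rows([
  {"delta_pos":[0.44,0.18,0],"rotation":[0,0,0],"hand":0},
  {"delta_pos":[0.88,0.36,0],"rotation":[0,0,0],"hand":0},
])

```text
t: 11.15
tool_pos: [0.6158, 0.005, 0.4413]
orientation: [-0.002, 0.681, 0.732, -0.002]
wrist_force: [0.2, 0.0, 0.5]
width: 0.0941
gripper_force: 0.0
```

Call:
play_rows([
  {"delta_pos":[0.44,0.18,0],"rotation":[0,0,0],"hand":0},
  {"delta_pos":[0.88,0.36,0],"rotation":[0,0,0],"hand":0},
])

```text
t: 11.35
tool_pos: [0.6454, 0.0953, 0.4411]
orientation: [-0.002, 0.681, 0.732, -0.002]
wrist_force: [0.4, -0.2, 0.5]
width: 0.0942
gripper_force: 0.0
```

Call:
play_rows([
  {"delta_pos":[0.44,0.18,0],"rotation":[0,0,-0.045],"hand":0},
  {"delta_pos":[0.88,0.36,0],"rotation":[0,0,-0.09],"hand":0},
  {"delta_pos":[0.88,0.36,0],"rotation":[0,0,-0.52],"hand":0},
  {"delta_pos":[0.88,0.36,0],"rotation":[0,0,-0.52],"hand":0},
  {"delta_pos":[0.88,0.36,0],"rotation":[0,0,-0.52],"hand":0},
  {"delta_pos":[0.88,0.36,0],"rotation":[0,0,-0.52],"hand":0},
  {"delta_pos":[0.88,0.36,0],"rotation":[0,0,-0.52],"hand":0},
  {"delta_pos":[0.88,0.36,0],"rotation":[0,0,-0.52],"hand":0},
])

```text
t: 12.15
tool_pos: [0.6746, 0.1835, 0.4407]
orientation: [-0.003, 0.154, 0.988, -0.001]
wrist_force: [0.6, 0.5, 0.4]
width: 0.0943
gripper_force: 0.0
```

```bash
cat > m6.py <<'E'
from fit import *
from mv import *
F={c:grab(c) for c in ('scene','side','wrist')}; save('w3',F['wrist']['img'])
print(state()[0],state()[1].as_matrix().round(3).tolist())
A0=np.array([.605,.178,0]);m={}
for n,p,lim in (('mallet',(.65,.17,.04),25),('mat',A0,25)):
    M={}
    for c in F:
        r=[x for x in masks_of(c,n) if np.hypot(*(np.array(x['bbox'][:2])-proj(F[c],p)))<(80 if c=='wrist' else lim)]
        print(n,c,[(round(x['score'],2),int(x['mask'].sum()),np.round(x['bbox']).tolist()) for x in r],proj(F[c],p).round())
        if r: M[c]=r[0]['mask']
    m[n]=M
    w={k:chull(v) if n=='mat' else v for k,v in M.items() }
    for sub in (list(w),[k for k in w if k!='wrist'],['wrist']):
        ww={k:w[k] for k in sub if k in w}
        if not ww: continue
        if n=='mallet': print(sub,fit(F,ww,lambda p:[T(P,p[0],p[1],p[2],.004) for P in MAL],[.621,.172,.13],[.01,.01,.05]))
        else: print(sub,fit(F,ww,lambda p:[T(cyl(.075,0,.004),p[0],p[1],0)],[.604,.181],[.01,.01]))
E
python3 m6.py
```

```text
[0.67493522 0.18307857 0.44148783] [[-0.949, 0.314, -0.005], [0.314, 0.95, -0.0], [0.005, -0.002, -1.0]]
mallet scene [(0.62, 556, [369.0, 234.0, 21.0, 53.0])] [363. 227.]
mallet side [(0.95, 1181, [246.0, 279.0, 67.0, 32.0])] [259. 279.]
mallet wrist [(0.92, 4710, [319.0, 186.0, 91.0, 139.0])] [310. 163.]
['scene', 'side', 'wrist'] (array([0.61884391, 0.17288029, 0.13067718]), np.float64(0.2603451015499998))
['scene', 'side'] (array([0.61864828, 0.17269727, 0.12093586]), np.float64(0.21236036452106677))
['wrist'] (array([0.61926597, 0.17304363, 0.13204142]), np.float64(0.034046251021387586))
mat scene [(0.96, 661, [365.0, 221.0, 36.0, 35.0])] [364. 222.]
mat side [(0.63, 1283, [276.0, 292.0, 49.0, 44.0])] [274. 292.]
mat wrist [(0.62, 6528, [310.0, 123.0, 110.0, 109.0])] [307. 125.]
['scene', 'side', 'wrist'] (array([0.60154294, 0.18171444]), np.float64(0.32195392128956735))
['scene', 'side'] (array([0.60447301, 0.18464036]), np.float64(0.28018474478135436))
['wrist'] (array([0.60218768, 0.18071971]), np.float64(0.029407939233130453))
```

```bash
cat >> mv.py <<'E'
def mal(x,y,yaw,z,gx=.058): # tcp + tool rot grasping mallet standing at z
    r=R.from_euler('z',yaw)
    return np.array([x,y,z])+r.apply([gx,0,.045+.18]), r*R.from_matrix(np.array([[-1,0,0],[0,1,0],[0,0,-1.]]))
E
python3 -c "
from mv import *
for z in (.12,.004): print(delta(*mal(.619,.173,.132,z)))"
```

```text
(array([-0.019, -0.02 ,  0.986]), array([-0.0001, -0.0002, -0.143 ]))
(array([-0.019, -0.02 ,  2.146]), array([-0.0001, -0.0002, -0.143 ]))
```

Call:
play_rows([
  {"delta_pos":[-0.02,-0.02,0.3],"rotation":[0,0,-0.143],"hand":0},
  {"delta_pos":[-0.02,-0.02,0.6],"rotation":[0,0,-0.143],"hand":0},
  {"delta_pos":[-0.02,-0.02,0.95],"rotation":[0,0,-0.143],"hand":0},
  {"delta_pos":[-0.02,-0.02,0.95],"rotation":[0,0,-0.143],"hand":0},
  {"delta_pos":[-0.02,-0.02,0.95],"rotation":[0,0,-0.143],"hand":0},
])

```text
t: 13.1
tool_pos: [0.677, 0.1804, 0.3491]
orientation: [-0.0, -0.064, 0.998, -0.0]
wrist_force: [-0.5, -0.2, 0.7]
width: 0.094
gripper_force: 0.0
```

```bash
python3 -c "
from mv import *
print(delta(*mal(.619,.173,.132,.004)))"
```

```text
(array([0.004, 0.003, 1.201]), array([ 0.    , -0.0002, -0.001 ]))
```

Call:
play_rows([
  {"delta_pos":[0,0,0.35],"rotation":[0,0,0],"hand":0},
  {"delta_pos":[0,0,0.65],"rotation":[0,0,0],"hand":0},
  {"delta_pos":[0,0,0.8],"rotation":[0,0,0],"hand":0},
])

```text
t: 13.4
tool_pos: [0.677, 0.1807, 0.2689]
orientation: [0.0, -0.065, 0.998, -0.0]
wrist_force: [-0.3, 0.2, -0.8]
width: 0.0939
gripper_force: 0.0
```

Call:
play_rows([
  {"delta_pos":[0,0,0.2],"rotation":[0,0,0],"hand":0},
  {"delta_pos":[0,0,0.4],"rotation":[0,0,0],"hand":0},
  {"delta_pos":[0,0,0.4],"rotation":[0,0,0],"hand":0},
])

```text
t: 13.7
tool_pos: [0.6766, 0.1805, 0.2281]
orientation: [-0.001, -0.066, 0.998, -0.0]
wrist_force: [-0.1, 0.2, -0.1]
width: 0.094
gripper_force: 0.0
```

Call:
play_rows([
  {"delta_pos":[0,0,0],"rotation":[0,0,0],"hand":1},
  {"delta_pos":[0,0,0],"rotation":[0,0,0],"hand":1},
  {"delta_pos":[0,0,0],"rotation":[0,0,0],"hand":1},
  {"delta_pos":[0,0,0],"rotation":[0,0,0],"hand":1},
  {"delta_pos":[0,0,0],"rotation":[0,0,0],"hand":1},
  {"delta_pos":[0,0,0],"rotation":[0,0,0],"hand":1},
  {"delta_pos":[0,0,0],"rotation":[0,0,0],"hand":1},
  {"delta_pos":[0,0,0],"rotation":[0,0,0],"hand":1},
], force=60)

```text
t: 14.5
tool_pos: [0.6768, 0.1804, 0.2289]
orientation: [-0.0, -0.066, 0.998, 0.0]
wrist_force: [-0.2, -0.1, -0.4]
width: 0.0335
gripper_force: 0.0
```

Call:
play_rows([
  {"delta_pos":[0,0,0],"rotation":[0,0,0],"hand":1},
  {"delta_pos":[0,0,0],"rotation":[0,0,0],"hand":1},
  {"delta_pos":[0,0,0],"rotation":[0,0,0],"hand":1},
])

```text
t: 14.8
tool_pos: [0.6768, 0.1804, 0.2288]
orientation: [-0.0, -0.066, 0.998, -0.0]
wrist_force: [-0.5, -0.1, 0.2]
width: 0.0256
gripper_force: 60.0
```

```bash
cat >> mv.py <<'E'
PG=np.array([.6768,.1804,.2288]);RG=R.from_quat([-.066,.998,0,0])
RM0=R.from_euler('z',.132);TM=(RG.inv()*RM0, RG.inv().apply(np.array([.619,.173,.004])-PG)) # mallet in tool
RB=R.from_matrix(RJ)*R.from_euler('y',-np.pi/6)
CAP=jw([-.07,0,.062+.14*.866])
def malpose(p,Rm):
    Rt=Rm*TM[0].inv(); return np.array(p)-Rt.apply(TM[1]),Rt
def strike(h): return malpose(CAP+RB.apply([0,0,h]),RB)
E
python3 -c "
from mv import *
print(TM[1],CAP)
for h in (.06,.03): print(strike(h)[0],delta(*strike(h)))"
```

```text
[0.05827112 0.00027605 0.2248    ] [ 0.49607636 -0.19446583  0.18324   ]
[ 0.40439156 -0.20125893  0.45901961] (array([ 3.206, -3.422, -2.301]), array([ 0.0051, -0.1667,  0.0192]))
[ 0.41935377 -0.20019483  0.43303884] (array([ 3.057, -3.431, -2.041]), array([ 0.0051, -0.1667,  0.0192]))
```

Call:
play_rows([
  {"delta_pos":[0,0,-0.2],"rotation":[0,0,0],"hand":1},
  {"delta_pos":[0,0,-0.6],"rotation":[0,0,0],"hand":1},
  {"delta_pos":[0,0,-1.0],"rotation":[0,0,0],"hand":1},
])

```text
t: 15.1
tool_pos: [0.6762, 0.1804, 0.3283]
orientation: [-0.002, -0.066, 0.998, -0.0]
wrist_force: [0.8, 1.1, -3.2]
width: 0.0253
gripper_force: 60.0
```

Call:
play_rows([
  {"delta_pos":[0,0,-0.5],"rotation":[0,0,0],"hand":1},
  {"delta_pos":[0,0,-1.0],"rotation":[0,0,0],"hand":1},
  {"delta_pos":[0,0,-1.0],"rotation":[0,0,0],"hand":1},
])

```text
t: 15.4
tool_pos: [0.6786, 0.1807, 0.4371]
orientation: [0.007, -0.066, 0.998, 0.002]
wrist_force: [0.5, 0.6, -2.3]
width: 0.0259
gripper_force: 60.0
```

Call:
play_rows([
  {"delta_pos":[0,0,-0.3],"rotation":[0,0,0],"hand":1},
  {"delta_pos":[0,0,-0.3],"rotation":[0,0,0],"hand":1},
])

```text
t: 15.6
tool_pos: [0.6774, 0.1806, 0.4614]
orientation: [0.003, -0.066, 0.998, 0.001]
wrist_force: [0.1, 0.4, -3.5]
width: 0.0259
gripper_force: 60.0
```

Call:
play_rows([
  {"delta_pos":[0.4,-0.43,0],"rotation":[0,0,0],"hand":1},
  {"delta_pos":[0.8,-0.855,0],"rotation":[0,0,0],"hand":1},
  {"delta_pos":[0.8,-0.855,0],"rotation":[0,0,0],"hand":1},
])

```text
t: 15.9
tool_pos: [0.606, 0.0798, 0.4565]
orientation: [-0.003, -0.064, 0.998, -0.002]
wrist_force: [0.1, -0.7, -3.4]
width: 0.0257
gripper_force: 60.0
```

Call:
play_rows([
  {"delta_pos":[0.4,-0.43,0],"rotation":[0,0,0],"hand":1},
  {"delta_pos":[0.8,-0.855,0],"rotation":[0,0,0],"hand":1},
  {"delta_pos":[0.8,-0.855,0],"rotation":[0,0,0],"hand":1},
])

```text
t: 16.2
tool_pos: [0.5375, -0.0151, 0.457]
orientation: [-0.003, -0.063, 0.998, -0.001]
wrist_force: [1.1, -0.3, -3.2]
width: 0.0256
gripper_force: 60.0
```

Call:
play_rows([
  {"delta_pos":[0.4,-0.43,0],"rotation":[0,0,0],"hand":1},
  {"delta_pos":[0.8,-0.855,0],"rotation":[0,0,0],"hand":1},
  {"delta_pos":[0.8,-0.855,0],"rotation":[0,0,0],"hand":1},
])

```text
t: 16.5
tool_pos: [0.4695, -0.1096, 0.4574]
orientation: [-0.002, -0.063, 0.998, -0.001]
wrist_force: [-0.2, 0.3, -2.1]
width: 0.0259
gripper_force: 60.0
```

Call:
play_rows([
  {"delta_pos":[0.4,-0.43,0],"rotation":[0,0,0],"hand":1},
  {"delta_pos":[0.8,-0.855,0],"rotation":[0,-0.05,0],"hand":1},
  {"delta_pos":[0.8,-0.855,0],"rotation":[0.005,-0.167,0.019],"hand":1},
  {"delta_pos":[0.8,-0.855,0],"rotation":[0.005,-0.167,0.019],"hand":1},
  {"delta_pos":[0.8,-0.855,0],"rotation":[0.005,-0.167,0.019],"hand":1},
  {"delta_pos":[0.8,-0.855,0],"rotation":[0.005,-0.167,0.019],"hand":1},
])

```text
t: 17.1
tool_pos: [0.4032, -0.2012, 0.4573]
orientation: [0.258, -0.033, 0.966, 0.01]
wrist_force: [0.0, -0.1, -3.5]
width: 0.0258
gripper_force: 60.0
```

```bash
cat > m7.py <<'E'
from fit import *
from mv import *
print('to h=.06',delta(*strike(.06)),'h=.04',delta(*strike(.04)))
p,r,o=state(); mp=p+r.apply(TM[1]); mr=r*TM[0]
print('mallet rel cap, bed axes',RB.inv().apply(mp-CAP).round(4), 'tilt err',(RB.inv()*mr).as_rotvec().round(3))
F={c:grab(c) for c in ('scene','side','wrist')}
def model(p): # p: shift along tool axes + rotation about tool y
    q=R.from_rotvec([0,p[2],0]); g=np.array([0,0,.18])
    return [(r.apply(g+q.apply(TM[0].apply(P)+TM[1]-g)+[p[0],0,p[1]])+state_p) for P in MAL]
state_p=p
m={}
for c in F:
    rr=[x for x in masks_of(c,'mallet') if np.hypot(*(np.array(x['bbox'][:2])-proj(F[c],mp)))<(110 if c=='wrist' else 30)]
    print(c,proj(F[c],mp).round(),[(round(x['score'],2),int(x['mask'].sum()),np.round(x['bbox']).tolist()) for x in rr])
    if rr: m[c]=rr[0]['mask']
if 'wrist' in m: 
    w={'wrist':m['wrist']}; print('slip fit wrist',fit(F,w,model,[0,0,0],[.004,.004,.05]))
# cap in wrist
f=F['wrist'];mk=hsv(f,(174,165,60),(180,255,255))|hsv(f,(0,165,60),(5,255,255)); mk=near(mk,f,CAP,60); print('red px',mk.sum(),np.argwhere(mk).mean(0)[::-1] if mk.any() else None,proj(f,CAP))
E
python3 m7.py
```

```text
to h=.06 (array([-0.019, -0.002, -0.009]), array([ 0.0004, -0.0005, -0.0012])) h=.04 (array([-0.019, -0.002,  0.191]), array([ 0.0004, -0.0005, -0.0012]))
mallet rel cap, bed axes [-0.0023  0.0007  0.0592] tilt err [ 0.001  0.002 -0.004]
scene [266. 156.] [(0.75, 259, [267.0, 148.0, 14.0, 35.0])]
side [346. 153.] [(0.79, 979, [338.0, 136.0, 65.0, 49.0]), (0.71, 135, [338.0, 175.0, 19.0, 22.0])]
wrist [326. 146.] [(0.72, 21879, [326.0, 235.0, 151.0, 276.0])]
slip fit wrist (array([0.00162863, 0.0079028 , 0.06292038]), np.float64(0.06968277468993467))
red px 0 None [325.06218937 140.63346187]
```

```bash
cat >> m7.py <<'E'
import fit as ft
def fitr(c,row,model,x0,step):
    up=cv2.resize(m[c].astype(np.float32),None,fx=S,fy=S)>.5; up[row*S:]=0
    def cost(q):
        rr=render(F[c],model(q))>0; rr[row*S:]=0; return 1-(rr&up).sum()/(rr|up).sum()
    o=minimize(cost,x0,method='Nelder-Mead',options=dict(initial_simplex=np.array([x0]+[np.array(x0)+np.eye(len(x0))[i]*step[i] for i in range(len(x0))]),xatol=1e-4,fatol=1e-5,maxfev=150)); return cost(x0),o.x.round(4),o.fun
for row in (180,230,300,400):
    print(row,'rot only',fitr('wrist',row,lambda q:model([0,0,q[0]]),[0.],[.05]),'full',fitr('wrist',row,model,[0.,0,0],[.004,.004,.05]))
for c in ('side','scene'): print(c,fitr(c,400,lambda q:model([0,0,q[0]]),[0.],[.05]))
E
python3 m7.py | tail -6
```

```text
180 rot only (np.float64(0.03219183755576327), array([-0.0002]), np.float64(0.03138378820087995)) full (np.float64(0.03219183755576327), array([ 0.    ,  0.004 , -0.0085]), np.float64(0.012559931403451574))
230 rot only (np.float64(0.0488704703299222), array([-0.0102]), np.float64(0.04599695313200103)) full (np.float64(0.0488704703299222), array([-0.0002,  0.0041, -0.013 ]), np.float64(0.01168157177021889))
300 rot only (np.float64(0.0558290688783013), array([-0.0415]), np.float64(0.04440832481517576)) full (np.float64(0.0558290688783013), array([-0.0002,  0.004 , -0.0137]), np.float64(0.013413354727227822))
400 rot only (np.float64(0.12092073566316808), array([-0.0154]), np.float64(0.11751278627396644)) full (np.float64(0.12092073566316808), array([0.0028, 0.0073, 0.0561]), np.float64(0.06783687475254063))
side (np.float64(0.32835153922542204), array([-0.0248]), np.float64(0.3223219208982906))
scene (np.float64(0.5145172180958811), array([-0.0375]), np.float64(0.5006419983658223))
```

Call:
play_rows([
  {"delta_pos":[-0.02,0,0.38],"rotation":[0,0,0],"hand":1},
  {"delta_pos":[-0.02,0,0.78],"rotation":[0,0,0],"hand":1},
  {"delta_pos":[-0.02,0,0.95],"rotation":[0,0,0],"hand":1},
])

```text
t: 18.0
tool_pos: [0.4578, -0.1979, 0.3823]
orientation: [0.253, -0.033, 0.967, 0.016]
wrist_force: [-5.4, 8.4, 18.1]
width: 0.0254
gripper_force: 60.0
```

```bash
cat > pm.py <<'E'
from mv import *
p,r,o=state(); mp=p+r.apply(TM[1]); mr=r*TM[0]
print('t',o['t'],'mallet rel cap, bed axes',RB.inv().apply(mp-CAP).round(4),'F bed',RB.inv().apply(o['wrist_force']).round(1),'tilt err',(RB.inv()*mr).as_rotvec().round(3),np.round(o['ft_torque'],2))
E
python3 pm.py
```

```text
t 18.0 mallet rel cap, bed axes [ 0.0056  0.0027 -0.0325] F bed [ 5.   8.7 18.1] tilt err [ 0.012  0.011 -0.005] [2.27 0.22 0.84]
```

Call:
play_rows([
  {"delta_pos":[0,0,-0.4],"rotation":[0,0,0],"hand":1},
  {"delta_pos":[0,0,-0.85],"rotation":[0,0,0],"hand":1},
  {"delta_pos":[0,0,-0.95],"rotation":[0,0,0],"hand":1},
  {"delta_pos":[0,0,-0.95],"rotation":[0,0,0],"hand":1},
])

```text
t: 18.4
tool_pos: [0.4107, -0.2036, 0.4686]
orientation: [0.257, -0.036, 0.966, 0.01]
wrist_force: [0.0, -0.4, -2.6]
width: 0.0254
gripper_force: 59.9
```

```bash
python3 pm.py; python3 m7.py | tail -9
```

```text
t 18.4 mallet rel cap, bed axes [ 0.0092 -0.0025  0.0655] F bed [-1.3 -0.4 -2.3] tilt err [0.002 0.004 0.003] [-0.02  0.69  0.01]
wrist [323. 150.] [(0.66, 22615, [328.0, 236.0, 155.0, 275.0]), (0.37, 1640, [272.0, 85.0, 53.0, 50.0])]
slip fit wrist (array([0.00219541, 0.00929304, 0.08710147]), np.float64(0.11215990397897468))
red px 0 None [326.60394764 130.7596333 ]
180 rot only (np.float64(0.06614465907013589), array([0.0014]), np.float64(0.06536701446091886)) full (np.float64(0.06614465907013589), array([-0.0001,  0.0066, -0.0122]), np.float64(0.06277554985428546))
230 rot only (np.float64(0.06135481966909995), array([0.0012]), np.float64(0.06088264901416063)) full (np.float64(0.06135481966909995), array([0.0003, 0.0021, 0.0077]), np.float64(0.06054367358064894))
300 rot only (np.float64(0.06934872575536444), array([-0.0025]), np.float64(0.06839195146635868)) full (np.float64(0.06934872575536444), array([-0.0001,  0.0015, -0.0022]), np.float64(0.0678974015359155))
400 rot only (np.float64(0.13983941513711362), array([0.0011]), np.float64(0.13920063339251154)) full (np.float64(0.13983941513711362), array([0.0022, 0.0093, 0.0871]), np.float64(0.11215990397897468))
side (np.float64(0.3662068626969712), array([0.0414]), np.float64(0.36128236744759556))
scene (np.float64(0.37334196053057267), array([0.0234]), np.float64(0.3643794364379437))
```

```bash
python3 - <<'E'
from mv import *
T1=malpose([.608,.178,.10],R.from_euler('z',.132)); print(T1[0],delta(*T1)); p,r,_=state(); print('untilt at place',delta(p+[0,0,0],T1[1]))
# translation in untilted tool axes
print('then', (T1[1].inv().apply(T1[0]-p)/.1).round(3))
E
```

```text
[0.6658 0.1854 0.3248] (array([-1.761,  3.678,  2.635]), array([-0.003 ,  0.1636, -0.0185]))
untilt at place (array([0., 0., 0.]), array([-0.003 ,  0.1636, -0.0185]))
then [-3.038  3.516  1.408]
```

Call:
play_rows([
  {"delta_pos":[0,0,0],"rotation":[-0.003,0.04,-0.018],"hand":1},
  {"delta_pos":[0,0,0],"rotation":[-0.003,0.08,-0.018],"hand":1},
  {"delta_pos":[0,0,0],"rotation":[-0.003,0.12,-0.018],"hand":1},
  {"delta_pos":[0,0,0],"rotation":[-0.003,0.164,-0.0185],"hand":1},
  {"delta_pos":[0,0,0],"rotation":[-0.003,0.164,-0.0185],"hand":1},
])

```text
t: 19.2
tool_pos: [0.4127, -0.2026, 0.4658]
orientation: [-0.001, -0.067, 0.998, -0.001]
wrist_force: [0.6, -0.2, -3.0]
width: 0.0254
gripper_force: 59.9
```

Call:
play_rows([
  {"delta_pos":[-0.3,0.35,0],"rotation":[0,0,0],"hand":1},
  {"delta_pos":[-0.6,0.7,0],"rotation":[0,0,0],"hand":1},
  {"delta_pos":[-0.76,0.88,0],"rotation":[0,0,0],"hand":1},
])

```text
t: 19.5
tool_pos: [0.4765, -0.1025, 0.4662]
orientation: [0.003, -0.067, 0.998, 0.001]
wrist_force: [0.3, 0.8, -3.1]
width: 0.0253
gripper_force: 59.9
```

Call:
play_rows([
  {"delta_pos":[-0.3,0.35,0],"rotation":[0,0,0],"hand":1},
  {"delta_pos":[-0.6,0.7,0],"rotation":[0,0,0],"hand":1},
  {"delta_pos":[-0.76,0.88,0],"rotation":[0,0,0],"hand":1},
])

```text
t: 19.8
tool_pos: [0.5402, -0.0047, 0.466]
orientation: [0.003, -0.068, 0.998, 0.002]
wrist_force: [-0.7, 0.5, -2.7]
width: 0.0255
gripper_force: 59.9
```

Call:
play_rows([
  {"delta_pos":[-0.3,0.35,0],"rotation":[0,0,0],"hand":1},
  {"delta_pos":[-0.6,0.7,0],"rotation":[0,0,0],"hand":1},
  {"delta_pos":[-0.76,0.88,0],"rotation":[0,0,0],"hand":1},
])

```text
t: 20.1
tool_pos: [0.6038, 0.0927, 0.4656]
orientation: [0.002, -0.068, 0.998, 0.003]
wrist_force: [0.5, 0.7, -4.0]
width: 0.0253
gripper_force: 59.9
```

Call:
play_rows([
  {"delta_pos":[-0.3,0.35,0],"rotation":[0,0,0],"hand":1},
  {"delta_pos":[-0.6,0.7,0],"rotation":[0,0,0],"hand":1},
  {"delta_pos":[-0.76,0.88,0],"rotation":[0,0,0],"hand":1},
  {"delta_pos":[-0.76,0.88,0],"rotation":[0,0,0],"hand":1},
])

```text
t: 20.5
tool_pos: [0.6671, 0.1901, 0.4644]
orientation: [0.001, -0.069, 0.998, 0.003]
wrist_force: [-0.5, 0.1, -3.3]
width: 0.0257
gripper_force: 59.9
```

```bash
python3 - <<'E'
from fit import *
from mv import *
F={c:grab(c) for c in ('scene','side')}
for z in (.06,.006): print(delta(*malpose([.608,.178,z],R.from_euler('z',.132))))
m={c:near(hsv(F[c],(174,165,60),(180,255,255))|hsv(F[c],(0,165,60),(5,255,255)),F[c],(.495,-.195,.185),14) for c in F}
for c in F: print(c,'cap red',np.argwhere(m[c]).mean(0)[::-1].round(1),m[c].sum())
d=lambda:0
E
```

```text
(array([0.004, 0.002, 1.804]), array([ 0.0001,  0.0001, -0.0001]))
(array([0.005, 0.002, 2.344]), array([ 0.0001,  0.0001, -0.0001]))
scene cap red [266.3 172.6] 59
side cap red [334.1 164.3] 68
```

The cap is back at its starting pixels (scene (266,173), side (334,164)), so the stamp sprang back up. Lowering the mallet.

Call:
play_rows([
  {"delta_pos":[0,0,0.35],"rotation":[0,0,0],"hand":1},
  {"delta_pos":[0,0,0.7],"rotation":[0,0,0],"hand":1},
  {"delta_pos":[0,0,1.0],"rotation":[0,0,0],"hand":1},
])

```text
t: 20.9
tool_pos: [0.6656, 0.183, 0.3653]
orientation: [0.0, -0.064, 0.998, -0.0]
wrist_force: [0.1, 0.4, -2.9]
width: 0.0257
gripper_force: 59.9
```

Call:
play_rows([
  {"delta_pos":[0,0,0.35],"rotation":[0,0,0],"hand":1},
  {"delta_pos":[0,0,0.7],"rotation":[0,0,0],"hand":1},
  {"delta_pos":[0,0,0.9],"rotation":[0,0,0],"hand":1},
  {"delta_pos":[0,0,1.0],"rotation":[0,0,0],"hand":1},
  {"delta_pos":[0,0,1.0],"rotation":[0,0,0],"hand":1},
])

```text
t: 21.4
tool_pos: [0.6658, 0.1836, 0.2655]
orientation: [-0.001, -0.065, 0.998, -0.001]
wrist_force: [-0.2, 0.1, -2.6]
width: 0.0256
gripper_force: 59.9
```

```bash
python3 - <<'E'
from mv import *
print(delta(*malpose([.608,.178,.004],R.from_euler('z',.132))))
E
sed -e 's/^A0.*/A0=np.array([.605,.178,0]);m={}/' -e 's/(.65,.17,.04),25/(.64,.178,.08),30/' m6.py > m8.py; sed -i "s/p\[2\],.004) for P in MAL\],\[.621,.172,.13\],\[.01,.01,.05\]/.132,p[2]) for P in MAL],[.608,.178,.037],[.01,.01,.01]/; s/,('mat',A0,25)//" m8.py; python3 m8.py
```

```text
(array([-0.002,  0.018,  0.367]), array([-0.0005, -0.0004, -0.0009]))
[0.66700848 0.18476984 0.26834614] [[-0.991, -0.13, 0.004], [-0.13, 0.992, -0.0], [-0.004, -0.001, -1.0]]Traceback (most recent call last):
  File "m8.py", line 6, in <module>
    for n,p,lim in (('mallet',(.64,.178,.08),30)):
        ^^^^^^^
ValueError: too many values to unpack (expected 3)
```

Call:
play_rows([
  {"delta_pos":[0,0,0.12],"rotation":[0,0,0],"hand":1},
  {"delta_pos":[0,0,0.22],"rotation":[0,0,0],"hand":1},
  {"delta_pos":[0,0,0.27],"rotation":[0,0,0],"hand":1},
  {"delta_pos":[0,0,0.29],"rotation":[0,0,0],"hand":1},
  {"delta_pos":[0,0,0.29],"rotation":[0,0,0],"hand":1},
])

```text
t: 22.05
tool_pos: [0.6662, 0.1852, 0.237]
orientation: [-0.0, -0.066, 0.998, -0.001]
wrist_force: [0.1, -0.8, -3.3]
width: 0.0258
gripper_force: 59.9
```

Call:
play_rows([
  {"delta_pos":[0,0,0.01],"rotation":[0,0,0],"hand":1},
  {"delta_pos":[0,0,0.03],"rotation":[0,0,0],"hand":1},
  {"delta_pos":[0,0,0.03],"rotation":[0,0,0],"hand":1},
])

```text
t: 22.35
tool_pos: [0.6662, 0.1852, 0.2345]
orientation: [0.0, -0.066, 0.998, -0.001]
wrist_force: [-0.3, -0.5, -3.0]
width: 0.0251
gripper_force: 59.9
```

Call:
play_rows([
  {"delta_pos":[0,0,0.01],"rotation":[0,0,0],"hand":1},
  {"delta_pos":[0,0,0.02],"rotation":[0,0,0],"hand":1},
  {"delta_pos":[0,0,0.02],"rotation":[0,0,0],"hand":1},
])

```text
t: 22.65
tool_pos: [0.6662, 0.1851, 0.2325]
orientation: [0.0, -0.066, 0.998, -0.001]
wrist_force: [-0.1, -0.1, -3.0]
width: 0.0256
gripper_force: 59.9
```

Contact should come at about TCP z = 0.229 (the height at the grasp).

Call:
play_rows([
  {"delta_pos":[0,0,0.01],"rotation":[0,0,0],"hand":1},
  {"delta_pos":[0,0,0.02],"rotation":[0,0,0],"hand":1},
  {"delta_pos":[0,0,0.02],"rotation":[0,0,0],"hand":1},
])

```text
t: 22.95
tool_pos: [0.6662, 0.1851, 0.2304]
orientation: [0.0, -0.066, 0.998, -0.001]
wrist_force: [-1.0, 0.5, -3.3]
width: 0.0256
gripper_force: 59.9
```

Call:
play_rows([
  {"delta_pos":[0,0,0.01],"rotation":[0,0,0],"hand":1},
  {"delta_pos":[0,0,0.015],"rotation":[0,0,0],"hand":1},
  {"delta_pos":[0,0,0.015],"rotation":[0,0,0],"hand":1},
])

```text
t: 23.25
tool_pos: [0.6662, 0.1851, 0.2289]
orientation: [0.0, -0.066, 0.998, -0.001]
wrist_force: [-1.0, -0.4, -4.0]
width: 0.0253
gripper_force: 59.9
```

Call:
play_rows([
  {"delta_pos":[0,0,0.005],"rotation":[0,0,0],"hand":1},
  {"delta_pos":[0,0,0.01],"rotation":[0,0,0],"hand":1},
  {"delta_pos":[0,0,0.01],"rotation":[0,0,0],"hand":1},
])

```text
t: 23.55
tool_pos: [0.6662, 0.1852, 0.228]
orientation: [0.0, -0.066, 0.998, -0.001]
wrist_force: [-0.2, 0.1, -2.3]
width: 0.0254
gripper_force: 59.9
```

Call:
play_rows([
  {"delta_pos":[0,0,0.005],"rotation":[0,0,0],"hand":1},
  {"delta_pos":[0,0,0.01],"rotation":[0,0,0],"hand":1},
  {"delta_pos":[0,0,0.01],"rotation":[0,0,0],"hand":1},
])

```text
t: 23.85
tool_pos: [0.6662, 0.1851, 0.227]
orientation: [0.0, -0.066, 0.998, -0.001]
wrist_force: [-0.6, -0.2, -3.1]
width: 0.0257
gripper_force: 59.9
```

```bash
cat > m9.py <<'E'
from fit import *
from mv import *
F={c:grab(c) for c in ('wrist','side')}; p,r,o=state(); print(p.round(4),np.round(o['wrist_force'],1),np.round(o['ft_torque'],2))
def model(q):
    w=R.from_rotvec([q[2],q[3],0]); g=np.array([0,0,.18])
    return [r.apply(g+w.apply(TM[0].apply(P)+TM[1]-g)+[q[0],0,q[1]])+p for P in MAL]
mp=p+r.apply(TM[1])
for c in F:
    rr=[x for x in masks_of(c,'mallet') if np.hypot(*(np.array(x['bbox'][:2])-proj(F[c],mp)))<(110 if c=='wrist' else 40)]
    print(c,proj(F[c],mp).round(),[(round(x['score'],2),int(x['mask'].sum()),np.round(x['bbox']).tolist()) for x in rr])
    if not rr: continue
    for row in ((200,260) if c=='wrist' else (400,)):
        up=cv2.resize(rr[0]['mask'].astype(np.float32),None,fx=S,fy=S)>.5; up[row*S:]=0
        def cost(q):
            a=render(F[c],model(q))>0; a[row*S:]=0; return 1-(a&up).sum()/(a|up).sum()
        sx=np.vstack([np.zeros(4),np.diag([.004,.004,.04,.04])])
        o2=minimize(cost,np.zeros(4),method='Nelder-Mead',options=dict(initial_simplex=sx,maxfev=250)); print(row,cost(np.zeros(4)),o2.x.round(4),o2.fun)
E
python3 m9.py
```

```text
[0.6663 0.1852 0.2271] [ 0.1 -0.5 -3.6] [ 0.01 -0.15  0.  ]
wrist [326. 147.] [(0.77, 22753, [326.0, 235.0, 151.0, 278.0])]
200 0.06769540907878735 [0.0002 0.0037 0.0023 0.0577] 0.009247568838728903
260 0.06480756093433693 [-0.0011  0.0018  0.0028  0.0236] 0.01479016514432574
side [273. 291.] [(0.66, 813, [250.0, 280.0, 68.0, 35.0])]
400 0.3950181332315328 [-0.0008 -0.0062  0.1104  0.056 ] 0.34947505902446374
```

Call:
play_rows([
  {"delta_pos":[0,0,0.005],"rotation":[0,0,0],"hand":1},
  {"delta_pos":[0,0,0.01],"rotation":[0,0,0],"hand":1},
  {"delta_pos":[0,0,0.01],"rotation":[0,0,0],"hand":1},
])

```text
t: 24.35
tool_pos: [0.6664, 0.1852, 0.2264]
orientation: [0.0, -0.066, 0.998, -0.001]
wrist_force: [-0.3, -0.6, -1.9]
width: 0.0257
gripper_force: 59.9
```

Call:
play_rows([
  {"delta_pos":[0,0,0.005],"rotation":[0,0,0],"hand":1},
  {"delta_pos":[0,0,0.01],"rotation":[0,0,0],"hand":1},
  {"delta_pos":[0,0,0.01],"rotation":[0,0,0],"hand":1},
])

```text
t: 24.65
tool_pos: [0.6665, 0.1852, 0.2261]
orientation: [0.001, -0.066, 0.998, -0.0]
wrist_force: [-1.1, -0.2, 4.9]
width: 0.0257
gripper_force: 59.9
```

Call:
play_rows([
  {"delta_pos":[0,0,0.005],"rotation":[0,0,0],"hand":1},
  {"delta_pos":[0,0,0.01],"rotation":[0,0,0],"hand":1},
  {"delta_pos":[0,0,0.01],"rotation":[0,0,0],"hand":1},
])

```text
t: 24.95
tool_pos: [0.6666, 0.1852, 0.226]
orientation: [0.001, -0.066, 0.998, -0.0]
wrist_force: [-1.7, -0.2, 10.0]
width: 0.0257
gripper_force: 59.9
```

Call:
play_rows([
  {"delta_pos":[0,0,-0.01],"rotation":[0,0,0],"hand":1},
  {"delta_pos":[0,0,-0.01],"rotation":[0,0,0],"hand":1},
], force=8)

```text
t: 25.15
tool_pos: [0.6667, 0.1854, 0.2258]
orientation: [0.001, -0.066, 0.998, -0.0]
wrist_force: [-0.2, 0.1, 3.1]
width: 0.026
gripper_force: 8.0
```

Call:
play_rows([
  {"delta_pos":[0,0,0],"rotation":[0,0,0],"hand":1},
  {"delta_pos":[0,0,0],"rotation":[0,0,0],"hand":1},
  {"delta_pos":[0,0,0],"rotation":[0,0,0],"hand":1},
], force=3)

```text
t: 25.45
tool_pos: [0.6669, 0.1854, 0.2255]
orientation: [0.001, -0.066, 0.998, -0.0]
wrist_force: [2.3, 1.0, 3.4]
width: 0.026
gripper_force: 3.0
```

```bash
python3 m9.py
```

```text
[0.6668 0.1854 0.2254] [2.  1.4 3.6] [ 0.26 -0.44 -0.03]
wrist [326. 147.] [(0.93, 22471, [327.0, 235.0, 153.0, 278.0])]
200 0.09345987951698742 [-0.0001  0.0056  0.0009  0.081 ] 0.009936748206550217
260 0.09693259849602753 [-0.0026  0.0013  0.003   0.0188] 0.03053390357748942
side [273. 291.] [(0.96, 796, [251.0, 280.0, 67.0, 34.0])]
400 0.42481132075471695 [ 0.0008 -0.0067  0.0482  0.059 ] 0.3757001080868625
```

Call:
play_rows([
  {"delta_pos":[0,0,0],"rotation":[0,0,0],"hand":0.6},
  {"delta_pos":[0,0,0],"rotation":[0,0,0],"hand":0.5},
  {"delta_pos":[0,0,0],"rotation":[0,0,0],"hand":0.3},
  {"delta_pos":[0,0,0],"rotation":[0,0,0],"hand":0.2},
  {"delta_pos":[0,0,0],"rotation":[0,0,0],"hand":0.1},
])

```text
t: 26.15
tool_pos: [0.6661, 0.1851, 0.2248]
orientation: [-0.0, -0.066, 0.998, -0.001]
wrist_force: [0.3, 0.3, -0.7]
width: 0.0625
gripper_force: 0.0
```

Call:
play_rows([
  {"delta_pos":[0,0,0],"rotation":[0,0,0],"hand":0},
  {"delta_pos":[0,0,0],"rotation":[0,0,0],"hand":0},
  {"delta_pos":[0,0,-0.1],"rotation":[0,0,0],"hand":0},
  {"delta_pos":[0,0,-0.4],"rotation":[0,0,0],"hand":0},
  {"delta_pos":[0,0,-0.9],"rotation":[0,0,0],"hand":0},
])

```text
t: 26.65
tool_pos: [0.6649, 0.185, 0.3134]
orientation: [-0.003, -0.066, 0.998, -0.001]
wrist_force: [1.6, -0.1, 0.3]
width: 0.0941
gripper_force: 0.0
```

Call:
play_rows([
  {"delta_pos":[0,0,-0.5],"rotation":[0,0,0],"hand":0},
  {"delta_pos":[0,0,-1.0],"rotation":[0,0,0],"hand":0},
  {"delta_pos":[0,0,-1.0],"rotation":[0,0,0],"hand":0},
  {"delta_pos":[0,0,-1.0],"rotation":[0,0,0],"hand":0},
])

```text
t: 27.05
tool_pos: [0.6662, 0.1853, 0.4175]
orientation: [0.002, -0.066, 0.998, -0.0]
wrist_force: [-1.4, -0.2, -0.4]
width: 0.094
gripper_force: 0.0
```

```bash
python3 m6.py; python3 - <<'E'
from fit import *
from mv import *
F={c:grab(c) for c in ('scene','side')}
# lug in side/scene: jaw travel with lug top 67 mm off bed; block brown between jaw & stop
m={c:near(hsv(F[c],(20,120,60),(34,255,255)),F[c],jw([-.078,-.08,.075]),22) for c in F}
for q in (.07,.08): 
    lm=T(bed(box(-.073,-.037,-.168+q,-.152+q,.027,.067)),*J)
    for c in F: print(q,c,hull(F[c],lm).reshape(-1,2).mean(0).round(1),np.argwhere(m[c]).mean(0)[::-1].round(1),m[c].sum())
print('jaw fit',fit(F,m,lambda p:[T(bed(box(-.073,-.037,-.168+p[0],-.152+p[0],.015,.067)),*J)],[.078],[.004]))
E
```

```text
[0.66554964 0.18529957 0.41355614] [[-0.991, -0.131, -0.002], [-0.131, 0.991, -0.002], [0.002, -0.002, -1.0]]
mallet scene [(0.73, 519, [368.0, 233.0, 19.0, 55.0])] [363. 227.]
mallet side [(0.59, 1185, [250.0, 282.0, 72.0, 36.0])] [259. 279.]
mallet wrist [(0.97, 5444, [326.0, 185.0, 61.0, 160.0])] [315. 167.]
['scene', 'side', 'wrist'] (array([0.60551782, 0.1771782 , 0.1168781 ]), np.float64(0.3021606581842141))
['scene', 'side'] (array([0.6058367 , 0.17743971, 0.10761689]), np.float64(0.2490463538394383))
['wrist'] (array([0.60574341, 0.177261  , 0.11876581]), np.float64(0.04165393970247189))
mat scene [(0.7, 591, [364.0, 221.0, 36.0, 37.0])] [364. 222.]
mat side [(0.88, 1093, [275.0, 293.0, 48.0, 43.0])] [274. 292.]
mat wrist [(0.86, 7553, [328.0, 124.0, 124.0, 114.0])] [327. 128.]
['scene', 'side', 'wrist'] (array([0.60148623, 0.18174675]), np.float64(0.3712423018715211))
['scene', 'side'] (array([0.6052502 , 0.18436726]), np.float64(0.35079011840012875))
['wrist'] (array([0.60141758, 0.18174817]), np.float64(0.013900023712469345))
0.07 scene [246.4 188.2] [248.  186.6] 60
0.07 side [336.1 170.1] [339. 171.] 93
0.08 scene [249.  188.1] [248.  186.6] 60
0.08 side [335.9 172.1] [339. 171.] 93
jaw fit (array([0.07446875]), np.float64(1.0697584072635231))
```

```bash
python3 -c "
from cell import order; print(order.job_done())"
```

```text
the job is handed in; nothing more can be done
None
```

The job is handed in: the jaw holds the block against the blue stop, the stamp was struck once and sprang back up, and the mallet stands on the mat. I could not read the jaw and stamp travel directly: full stamp depth is inferred from force (about 21 N against an 11 N spring) and position, and the jaw from a 14 N stall at the expected spot.

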